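# Press the cork-backed plaques and rack them

### The arm

A 6-joint arm with a two-finger parallel gripper is mounted at the origin on the work surface. World frame = base frame: x ahead of the robot, y to its left, z up, the work surface at z = 0. Lengths are in mm, angles in rad, forces in N, time in s.
With the tool pointing down it reaches from about 275 to 1000 mm from the base axis. Payload 8.4 kg.
Tool frame: the origin (TCP) lies between the finger pads; the fingertips stand 25 mm ahead of it and the grasp point (between the pads) lies 6 mm ahead of it; z points along the fingers, y is the line along which they close (so a half turn about z gives the same grasp; the last joint's range is limited). The gripper opens to 85 mm and grips with 20 to 120 N. Pads are 22 mm wide; open, the fingers measure 114 mm over their backs; the gripper's body (76 mm by 85 mm) begins 54 mm behind the grasp point. The pads swing forward as they close: fully open they stand 13 mm farther back than shut.
Start: joints at [1.283, 0.353, 1.633, -0, 1.155, -0.002], TCP at [176.202, 599.651, 256.281] pointing down, gripper open.
Joint ranges: [-2.63, 2.63], [-0.92, 2.1], [0.06, 2.66], [-1.3, 4.44], [0, 2.69], [-3.02, 3.02]. Speed limits (rad/s): [2.22, 2.22, 2.79, 3.14, 3.14, 3.14].

### API

Orientations are given as [roll, pitch, yaw] about the fixed x, y, z axes, in that order (R = Rz(yaw) Ry(pitch) Rx(roll)).
In Python, from rig import r, eyes, workorder gives the robot as it stands. The module is installed in compiled form; this text tells all that it offers.
- The arm moves only by the tool step_arm, never from a script. Its argument "moves" is a list of rows, each an object of numbers: "tx", "ty", "tz": the shift along the tool's x, y, z scaled (see below); "ax", "ay", "az": the turn, a rotation vector about the tool's x, y, z scaled (see below). In form: [{"tx": .., "ty": .., "tz": .., "ax": .., "ay": .., "az": ..}, ...]. A call has 1 to 5 rows; each row shifts and turns the commanded pose from where the row before left it, along the tool's axes as they then stand; what a row does not reach is not made up. The controller multiplies each number of a shift by 25 mm and each number of a turn by 90 degrees. A row lasts 1/8 s, in which the tool goes at most 62.5 mm and 10.7 degrees, less where a joint would pass 70% of its speed; a pose out of reach is approached as far as the arm can. A call with a number of a shift or a turn outside -1 to 1 is refused whole. A call with a gripper value outside its range is refused whole. "gripper" is the opening, from 0 (shut) to 1 (fully open), set as the call begins (left out, the last holds). The fingers move at their own pace and stop on an object; "newtons" is the grip in N (left out, the last holds). Time passes only in rows, so rows that do not move let the fingers close. It gives the time, the measured TCP pose, the force, the opening and the grip force at its end, in the units of the state.
- r.sense(): the state, without advancing time (a new reading comes with each control period).
- eyes.grab_frame(name): name is "side" or "top" or "wrist"; returns (picture, depth): 384x512x3 uint8, red, green, blue; 384x512 float32, mm along the optical axis (not along the pixel's ray), 0 where there is no reading.
- eyes.camera_info(name): a dict with "intrinsics" (3x3 intrinsics, pixels), "cam_to_world" (4x4, takes a point from camera to world coordinates). Camera axes: x right, y up, looking along -z (the intrinsics and any distortion apply to the point x, -y, -z); pixel columns grow to the right and rows downward; lengths in mm; the calibration is good to about 2 mm. A picture is of the moment at which its call begins: read the wrist's pose just before it. camera_info takes no time and is no camera call; for the wrist camera it gives the pose at the moment of the call.
- workorder.sign_off(): hands the job in; it is judged then, once.
The state is a dict: "clock": time; "qpos": joint angles; "qvel": joint speeds; "joint_efforts": joint torques, N m; "eef_pos": TCP position; "tcp_rot": TCP orientation; "contact_force": force on the tool from outside, world axes, zero at the start; "wrist_torque": the same for the moment, N m; "opening": opening from 0.0 (shut) to 1.0 (fully open); "grasp_force": force on a finger pad.
Only numpy, scipy, OpenCV 4.12 (cv2) and the standard library are available. Lean on these libraries where they do the work, as an engineer would, in place of code of your own. Each camera call takes 0.05 s, during which the arm holds its last target. There are 200 camera calls.

### The job

Press the freshly glued cork-backed plaques: lay every plaque on the bench flat in the press's nest, squarely on top of one another, swing the toggle clamp over onto the stack, let go of it and leave it pressing on its own for at least three seconds. Then swing the clamp fully back, and stand every plaque on edge in the wooden rack, each in a slot of its own. Leave the other things on the bench where they are.

Things in the scene. Friction and masses are not known exactly. Their poses are not given: they have to be found in the camera images.
- plaque0: a flat plaque, 70 g: wood 110 x 60 x 8 mm on a cork backing 110 x 52 x 4 mm (set in 4 mm at the long sides), 12 mm thick in all; all alike; two or three are present (the others read None from the start). They start flat on the bench, cork down. Origin: centre of the cork face; x along the 110 mm, y along the 60 mm, z out through the wooden face (at z = 12 mm)
- plaque1: a flat plaque, 70 g: wood 110 x 60 x 8 mm on a cork backing 110 x 52 x 4 mm (set in 4 mm at the long sides), 12 mm thick in all; all alike; two or three are present (the others read None from the start). They start flat on the bench, cork down. Origin: centre of the cork face; x along the 110 mm, y along the 60 mm, z out through the wooden face (at z = 12 mm)
- plaque2: a flat plaque, 70 g: wood 110 x 60 x 8 mm on a cork backing 110 x 52 x 4 mm (set in 4 mm at the long sides), 12 mm thick in all; all alike; two or three are present (the others read None from the start). They start flat on the bench, cork down. Origin: centre of the cork face; x along the 110 mm, y along the 60 mm, z out through the wooden face (at z = 12 mm)
- plaque3: a flat plaque, 70 g: wood 110 x 60 x 8 mm on a cork backing 110 x 52 x 4 mm (set in 4 mm at the long sides), 12 mm thick in all; all alike; two or three are present (the others read None from the start). They start flat on the bench, cork down. Origin: centre of the cork face; x along the 110 mm, y along the 60 mm, z out through the wooden face (at z = 12 mm)
- press: the toggle-clamp press, a fixed metal jig. Origin: on the bench under the middle of its nest; z up, +x from the nest towards the clamp's post. The post (36 x 39 mm, 104 mm high) stands at x = 95 mm. A foot plate 50 mm wide, 10 mm thick runs from x = -80 to 180 mm
- nest (a point): centre of the nest floor, 30 mm above the bench; axes as the press. Plaques lie here with their 110 mm along x and middle over this point. The floor is a pedestal 112 x 46 mm, so a plaque overhangs it by 7 mm at both long sides; the -x end and the long sides are open but for the guides. Three stacked plaques reach 36 mm above this point
- guides (a point): midpoint between the nest's two side guides, at their top, 84 mm above the bench and 44 mm to +x of the nest centre. Guides: 20 mm long in x, 6 mm thick, inner faces 66 mm apart, on feet that reach y = +-39 mm. An equally high back stop, 46 mm wide, has its face 58 mm to +x of the nest centre
- clamp_hinge (a point): the clamp's hinge, 95 mm to +x of the nest centre, 91 mm above the bench; the hinge axis is the press's y
- clamp (a joint): angle of the clamp arm (rad): 0 = level, pointing to the press's -x over the nest; grows as it swings up and back; 1.57 upright; 1.7 fully back at its stop; lowest -0.28. It toggles over centre: its weight pulls it down when in front of upright, back when behind. Resting on 2 or 3 plaques it reads about -0.13 or 0
- clamp_ball (a point): centre of the black ball, diameter 32 mm, at the arm's end, 180 mm from the hinge. Pinched from above with the fingers closing along the press's y, it turns between them as the arm swings. About 3 N here lifts the closed clamp
- clamp_foot (a point): face of the rubber foot under the arm, 95 mm from the hinge and 25 mm below the arm's middle line; the arm is a bar 16 mm wide and 14 mm thick
- rack: a fixed wooden rack with five straight slots, open at the top, one behind the other along its x; all start empty. Origin: centre of the underside, z up. Base 163 x 70 mm (x, y), 8 mm thick; six dividers, 13 mm thick and 70 mm wide, rise to 48 mm above the bench, the top 7 mm a 45-degree ridge. Slots: 17 mm wide, 30 mm apart; plaques in them face +-x
- slot0 (a point): middle of the floor of rack slot 0, 8 mm above the bench, at x = -60 mm in the rack's frame; axes as the rack
- slot1 (a point): middle of the floor of rack slot 1, 8 mm above the bench, at x = -30 mm in the rack's frame; axes as the rack
- slot2 (a point): middle of the floor of rack slot 2, 8 mm above the bench, at x = 0 mm in the rack's frame; axes as the rack
- slot3 (a point): middle of the floor of rack slot 3, 8 mm above the bench, at x = 30 mm in the rack's frame; axes as the rack
- slot4 (a point): middle of the floor of rack slot 4, 8 mm above the bench, at x = 60 mm in the rack's frame; axes as the rack
- tape: bystander, leave alone: a roll of clear tape lying flat, diameter 48 mm, 18 mm high; origin at the centre of its underside
- glue_jar: bystander, leave alone: a closed amber jar, diameter 52 mm, 75 mm high; origin at the centre of its underside
- spirit_bottle: bystander, leave alone: a closed clear bottle, diameter 48 mm, 120 mm high; origin at the centre of its underside
- glue_brush: bystander, leave alone: a brush 170 mm long lying on the bench; origin at the centre of its underside (the brush: near its middle)
- pin_bowl: bystander, leave alone: a small steel bowl, diameter 70 mm, 30 mm high; origin at the centre of its underside
- sanding_block: bystander, leave alone: a cork block 70 x 40 x 30 mm; origin at the centre of its underside
Not all that is in view belongs to the job. Leave any blue or orange look-alike of the plaque2 alone.

How it is judged:
By the outcome, as a careful person would: the job done as asked, in the order asked, and still so for the second after the job is handed in, with the robot touching nothing.
Of plaque0, plaque1, plaque2, plaque3 only 2 to 3 are there at a start; the rules pass over those that are not, and their reading is None.
At some moment in a run one of plaque0, plaque1, plaque2, plaque3 may be knocked a few centimetres aside while the robot is not near it.
Once in a run the grip may slacken for a moment while it holds something.
It also fails if it takes over 210 s, if anything falls off the work surface, if the arm or the gripper's body presses on something with over 40 N, if the wrist force passes 120 N, or if a joint passes its speed limit or range.

## Working session

There is one attempt and no reset: what is moved stays moved. The work goes in short steps, Python scripts to look and compute and a tool call to move; the robot and the scene stay as the last step left them, time stands still between calls to the robot, and variables do not carry over. Pictures are saved under pics/ and viewed, at most 14 in all, crops included, and the job is handed in when it is done.

Besides the shell and the picture viewer there is one more tool, called after "Emit:" by a JSON object that holds its "op" and its "data". step_arm: Moves the arm, as the interface text tells. Its arguments: {"type":"object","properties":{"moves":{"type":"array","items":{"type":"object","properties":{"tx":{"type":"number"},"ty":{"type":"number"},"tz":{"type":"number"},"ax":{"type":"number"},"ay":{"type":"number"},"az":{"type":"number"}}}},"gripper":{"type":"number"},"newtons":{"type":"number"}},"required":["moves"]}

```bash
mkdir -p pics
cat > h.py <<'E'
import numpy as np, cv2
from rig import r, eyes, workorder
def grab(n,save=None):
    info=eyes.camera_info(n); im,d=eyes.grab_frame(n)
    if save: cv2.imwrite('pics/'+save+'.png',im[:,:,::-1])
    np.savez('/tmp/%s.npz'%n,im=im,d=d,K=info['intrinsics'],T=info['cam_to_world'])
    return im,d,np.array(info['intrinsics']),np.array(info['cam_to_world'])
def load(n):
    z=np.load('/tmp/%s.npz'%n); return z['im'],z['d'],z['K'],z['T']
def cloud(d,K,T):
    v,u=np.mgrid[:d.shape[0],:d.shape[1]]
    p=np.stack([(u-K[0,2])/K[0,0]*d,-(v-K[1,2])/K[1,1]*d,-d],-1)
    return p@T[:3,:3].T+T[:3,3]
def onplane(u,v,z,K,T):
    c=np.array([(u-K[0,2])/K[0,0],-(v-K[1,2])/K[1,1],-1.])
    w=T[:3,:3]@c; return T[:3,3]+w*(z-T[2,3])/w[2]
E
python3 - <<'E'
from h import *
for n in('top','side'):
    im,d,K,T=grab(n,n+'0'); print(n,K.tolist(),T.round(3).tolist(),(d==0).mean())
print(eyes.camera_info('top').keys())
print(r.sense())
E
```

```text
top [[468.71295491157076, 0.0, 251.7256824915771], [0.0, 468.71295491157076, 190.07554671336464], [0.0, 0.0, 1.0]] [[0.021, 0.984, -0.175, 321.061], [-1.0, 0.023, 0.007, 13.239], [0.011, 0.175, 0.984, 1322.922], [0.0, 0.0, 0.0, 1.0]] 0.0038909912109375
side [[375.3008885625882, 0.0, 256.83380071436807], [0.0, 375.3008885625882, 194.62940712865606], [0.0, 0.0, 1.0]] [[0.958, 0.175, -0.228, 363.233], [-0.287, 0.536, -0.794, -714.229], [-0.017, 0.826, 0.564, 593.669], [0.0, 0.0, 0.0, 1.0]] 0.0039520263671875
dict_keys(['intrinsics', 'cam_to_world'])
{'clock': 0.1, 'qpos': array([ 1.28261953e+00,  3.53598819e-01,  1.63407848e+00,  2.90806078e-05,
        1.15519926e+00, -2.39236768e-03]), 'qvel': array([ 0.00049899, -0.00046971, -0.00150364, -0.00166747, -0.00074884,
       -0.00063592]), 'joint_efforts': array([ 3.65737988e-04, -6.06362128e+01, -3.42821503e+01,  1.49622388e-04,
        4.00917386e-03, -3.90085779e-05]), 'eef_pos': array([176.06534161, 599.26353635, 255.61627764]), 'tcp_rot': array([-3.14030881e+00, -2.96615369e-05,  2.85579645e+00]), 'contact_force': array([ 0.01457757, -0.51473101,  0.06483559]), 'wrist_torque': array([-0.0433415 ,  0.0522673 , -0.00677702]), 'grasp_force': 0.0, 'opening': 0.9963434879794523}
```

View pics/top0.png

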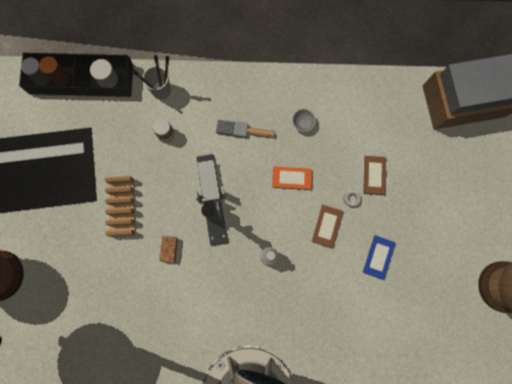

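View pics/side0.png

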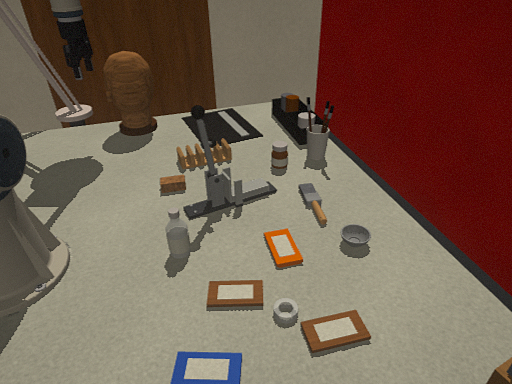

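The top view shows two brown plaques at (375,175) and (327,226). The look-alikes to avoid are the orange one at (292,178) and the blue one at (380,258); the brown sanding block is at (168,250). The rack is at (120,206). The press foot runs from (205,157) to (218,242), with the nest at the far end and the clamp swung back, its ball at (209,210). I'll measure next and check the choice in a close crop.

Run:
```python
from h import *
im,d,K,T=load('top'); P=cloud(d,K,T)
hsv=cv2.cvtColor(im,cv2.COLOR_RGB2HSV)
for n,(u,v) in dict(p0=(375,175),p1=(327,226),orange=(292,178),blue=(380,258)).items():
    s=np.s_[v-30:v+31,u-30:u+31]
    m=((hsv[s][...,1]>120)).astype(np.uint8)
    m=cv2.morphologyEx(m,cv2.MORPH_CLOSE,np.ones((15,15)))
    c=max(cv2.findContours(m,0,2)[0],key=cv2.contourArea).reshape(-1,2)+[u-30,v-30]
    w=np.array([onplane(a,b,12,K,T)[:2] for a,b in c],np.float32)
    print(n,cv2.minAreaRect(w),'hsv',np.median(hsv[s].reshape(-1,3)[m.ravel()>0],0), 'z',np.median(P[s][...,2][m>0]))
# press + rack heights
def box(name,x0,x1,y0,y1,z0,z1):
    q=P[(P[...,0]>x0)&(P[...,0]<x1)&(P[...,1]>y0)&(P[...,1]<y1)&(P[...,2]>z0)&(P[...,2]<z1)&(d>0)]
    print(name,len(q),q.mean(0).round(1),cv2.minAreaRect(q[:,:2].astype(np.float32)))
for (u,v) in [(208,180),(212,225),(205,158),(218,242),(120,206),(209,210),(120,180),(120,232)]: print((u,v),P[v,u].round(1))
box('nest',200,480,20,200,24,36)
box('foot',150,480,20,200,5,15)
box('rackall',150,480,250,480,20,60)
crop=np.hstack([cv2.resize(im[130:270,270:410],(490,490))[:,:,::-1]])
cv2.imwrite('pics/crop1.png',crop)
```

```text
p0 ((607.1004028320312, -345.56024169921875), (57.054107666015625, 106.70611572265625), 88.38057708740234) hsv [ 13. 112. 127.] z 12.017666070382575
p1 ((457.1619873046875, -209.55453491210938), (57.1060791015625, 105.91455841064453), 74.26808166503906) hsv [ 13.  110.5 127. ] z 11.923735998611619
orange ((593.9346923828125, -109.72225952148438), (111.87567138671875, 61.27076721191406), 87.57890319824219) hsv [ 10.  152.5 189. ] z 11.78156125614828
blue ((374.190185546875, -353.3053283691406), (58.309391021728516, 106.21125793457031), 71.24671936035156) hsv [112. 125. 134.] z 11.850269847152731
(208, 180) [577.8 127.8  27.5]
(212, 225) [452.7 113.2  12. ]
(205, 158) [645.5 140.4  10.1]
(218, 242) [405.9  95.    8.1]
(120, 206) [501.2 375.4   6.3]
(209, 210) [458.6 100.3 284.9]
(120, 180) [568.9 370.4  43.2]
(120, 232) [424.1 357.8  52.2]
nest 3 [467.  100.5  28.4] ((465.73480224609375, 105.32335662841797), (0.973395824432373, 37.110015869140625), 12.991817474365234)
foot 615 [402.3 101.9   9. ] ((314.78753662109375, 109.77738952636719), (175.04019165039062, 328.8939208984375), 89.3272476196289)
rackall 388 [441.9 363.4  40.3] ((427.717529296875, 321.87359619140625), (190.67935180664062, 85.08528137207031), 67.05687713623047)
```

View pics/crop1.png

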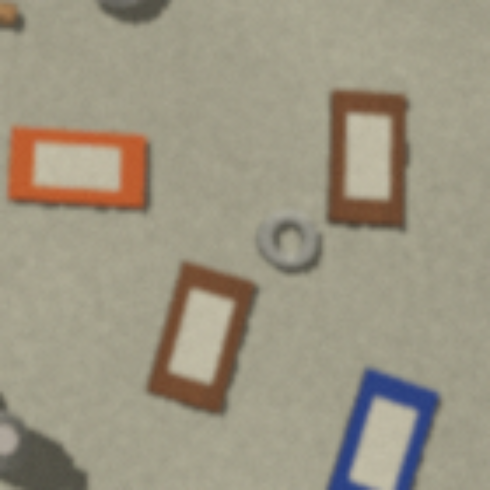

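Two brown cork-backed plaques belong to the job. Blue and orange stay where they are. Next I'll measure the press and rack.

Run:
```python
from h import *
im,d,K,T=load('top'); P=cloud(d,K,T)
hsv=cv2.cvtColor(im,cv2.COLOR_RGB2HSV)
def box(name,x0,x1,y0,y1,z0,z1):
    m=(P[...,0]>x0)&(P[...,0]<x1)&(P[...,1]>y0)&(P[...,1]<y1)&(P[...,2]>z0)&(P[...,2]<z1)&(d>0)
    q=P[m]; print(name,len(q),q.mean(0).round(1),cv2.minAreaRect(q[:,:2].astype(np.float32)))
box('nest',520,640,60,200,20,36)
box('foot',370,660,60,180,6,18)
box('post',430,520,60,180,60,115)
box('rack',400,600,310,440,25,60)
for n,(x0,x1,y0,y1) in dict(rack=(98,142,165,245)).items():
    m=((hsv[...,1]>110)&(hsv[...,0]<25)).astype(np.uint8); s=np.zeros_like(m); s[165:245,98:142]=m[165:245,98:142]
    for c in cv2.findContours(s,0,2)[0]:
        if cv2.contourArea(c)<40: continue
        w=np.array([onplane(a,b,46,K,T)[:2] for a,b in c.reshape(-1,2)],np.float32); print('div',cv2.minAreaRect(w))
cv2.imwrite('pics/crop2.png',cv2.resize(im[140:260,90:250],(800,600),interpolation=cv2.INTER_CUBIC)[:,:,::-1])
```

```text
nest 595 [578.9 128.2  29.6] ((579.0953979492188, 120.69865417480469), (108.6389389038086, 71.29277801513672), 5.373742580413818)
foot 688 [485.5 108.8  10.2] ((514.44677734375, 120.5841293334961), (111.23008728027344, 287.9582214355469), 87.95613861083984)
post 128 [496.5 106.6  90.6] ((494.68865966796875, 119.8282241821289), (62.864463806152344, 61.423500061035156), 11.394896507263184)
rack 892 [497.3 370.5  41.9] ((498.2090759277344, 372.6878662109375), (164.27830505371094, 72.87993621826172), 5.2246928215026855)
div ((497.2951354980469, 364.8703918457031), (160.91534423828125, 75.8176040649414), 4.327014446258545)
```

View pics/crop2.png

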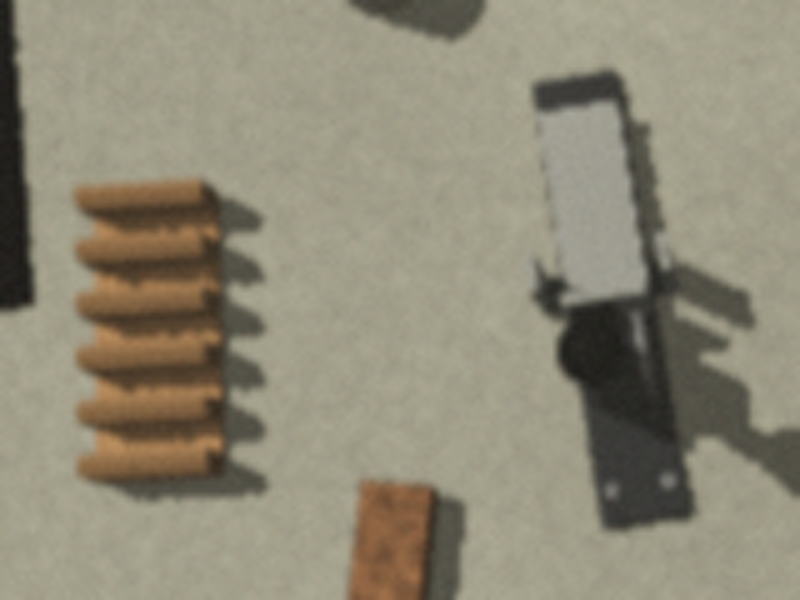

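Emit:
{"op": "step_arm", "data": {"moves": [{"tz":-0.8},{"tx":-0.9,"ty":-0.73,"tz":-0.8},{"tx":-0.9,"ty":-0.73,"tz":-0.8},{"tx":-0.9,"ty":-0.73,"tz":-0.8},{"tx":-0.9,"ty":-0.73,"tz":-0.8}], "gripper": 1}}

```text
schema error: expected keys tx, ty, tz, ax, ay, az
```

Emit:
{"op": "step_arm", "data": {"moves": [{"tx":-0.9,"ty":-0.73},{"tx":-0.9,"ty":-0.73},{"tx":-0.9,"ty":-0.73},{"tx":-0.9,"ty":-0.73},{"tx":-0.9,"ty":-0.73}]}}

```text
schema error: expected keys tx, ty, tz, ax, ay, az
```

Emit:
{"op": "step_arm", "data": {"moves": [{"tx":-0.9,"ty":-0.73},{"tx":-0.9,"ty":-0.73},{"tx":-0.9,"ty":-0.73},{"tx":-0.9,"ty":-0.73},{"tx":-0.9,"ty":-0.73}]}}

```text
schema error: expected keys tx, ty, tz, ax, ay, az
```

Emit:
{"op": "step_arm", "data": {"moves": [{"tx":-0.9,"ty":-0.73},{"tx":-0.9,"ty":-0.73},{"az":-0.1},{"az":-0.1},{"az":-0.07}]}}

```text
schema error: expected keys tx, ty, tz, ax, ay, az
```

Run:
```python
from h import *
im,d,K,T=grab('wrist','w1'); print(K.tolist(),T.round(3).tolist()); s=r.sense(); print(s['qpos'],s['eef_pos'],s['tcp_rot'])
```

```text
[[267.97215629259284, 0.0, 257.3590779640931], [0.0, 267.97215629259284, 194.48957948890128], [0.0, 0.0, 1.0]] [[0.282, -0.923, -0.264, 110.06], [0.96, 0.27, 0.079, 618.674], [-0.002, -0.275, 0.961, 372.988], [0.0, 0.0, 0.0, 1.0]]
[ 1.28261577e+00  3.53521286e-01  1.63395213e+00  3.63879240e-06
  1.15521143e+00 -2.40700049e-03] [176.09494535 599.32912109 255.71878026] [-3.14050047e+00 -5.95635878e-06  2.85581763e+00]
```

View pics/w1.png

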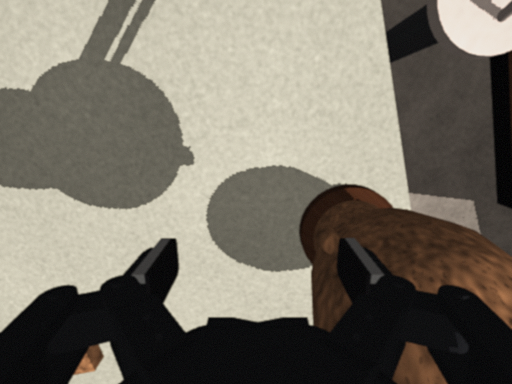

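Emit:
{"op": "step_arm", "data": {"moves": [{"tx":0,"ty":0,"tz":-0.8,"ax":0,"ay":0,"az":0},{"tx":0,"ty":0,"tz":-0.8,"ax":0,"ay":0,"az":0},{"tx":-0.9,"ty":-0.73,"tz":-0.8,"ax":0,"ay":0,"az":0},{"tx":-0.9,"ty":-0.73,"tz":-0.8,"ax":0,"ay":0,"az":0},{"tx":-0.9,"ty":-0.73,"tz":-0.8,"ax":0,"ay":0,"az":0}], "gripper": 1}}

```text
clock: 0.78
eef_pos: [225.8, 527.2, 356.6]
tcp_rot: [-3.141, 0.0, 2.856]
contact_force: [0.0, 0.6, -0.7]
opening: 1.001
grasp_force: 0.0
```

Emit:
{"op": "step_arm", "data": {"moves": [{"tx":-0.9,"ty":-0.73,"tz":0,"ax":0,"ay":0,"az":0},{"tx":-0.9,"ty":-0.73,"tz":0,"ax":0,"ay":0,"az":0},{"tx":-0.9,"ty":-0.73,"tz":0,"ax":0,"ay":0,"az":0},{"tx":-0.9,"ty":-0.73,"tz":0,"ax":0,"ay":0,"az":0},{"tx":-0.9,"ty":-0.73,"tz":0,"ax":0,"ay":0,"az":0}]}}

```text
clock: 1.4
eef_pos: [308.1, 407.9, 356.1]
tcp_rot: [-3.141, -0.0, 2.856]
contact_force: [-0.2, -0.0, -0.0]
opening: 1.001
grasp_force: 0.0
```

Emit:
{"op": "step_arm", "data": {"moves": [{"tx":-0.9,"ty":-0.73,"tz":0,"ax":0,"ay":0,"az":0},{"tx":-0.9,"ty":-0.73,"tz":0,"ax":0,"ay":0,"az":0},{"tx":-0.9,"ty":-0.73,"tz":0,"ax":0,"ay":0,"az":0},{"tx":-0.9,"ty":-0.73,"tz":0,"ax":0,"ay":0,"az":0},{"tx":-0.9,"ty":-0.73,"tz":0,"ax":0,"ay":0,"az":0}]}}

```text
clock: 2.02
eef_pos: [390.3, 288.6, 356.1]
tcp_rot: [-3.141, -0.0, 2.856]
contact_force: [0.1, 0.7, -0.1]
opening: 1.0
grasp_force: 0.0
```

Emit:
{"op": "step_arm", "data": {"moves": [{"tx":-0.9,"ty":-0.73,"tz":0,"ax":0,"ay":0,"az":0},{"tx":-0.9,"ty":-0.73,"tz":0,"ax":0,"ay":0,"az":0},{"tx":0,"ty":0,"tz":0,"ax":0,"ay":0,"az":0.1},{"tx":0,"ty":0,"tz":0,"ax":0,"ay":0,"az":0.1},{"tx":0,"ty":0,"tz":0,"ax":0,"ay":0,"az":0.1}]}}

```text
clock: 2.65
eef_pos: [422.8, 241.6, 356.1]
tcp_rot: [-3.141, -0.0, 2.379]
contact_force: [0.3, -0.1, -0.7]
opening: 0.994
grasp_force: 0.0
```

Emit:
{"op": "step_arm", "data": {"moves": [{"tx":0,"ty":0,"tz":0,"ax":0,"ay":0,"az":0.11},{"tx":0,"ty":0,"tz":0,"ax":0,"ay":0,"az":0.11},{"tx":0,"ty":0,"tz":0,"ax":0,"ay":0,"az":0.11},{"tx":0,"ty":0,"tz":0,"ax":0,"ay":0,"az":0.11},{"tx":0,"ty":0,"tz":0,"ax":0,"ay":0,"az":0.11}]}}

```text
clock: 3.28
eef_pos: [422.7, 241.8, 356.1]
tcp_rot: [-3.141, 0.0, 1.515]
contact_force: [0.6, 1.0, 0.5]
opening: 0.999
grasp_force: 0.0
```

Emit:
{"op": "step_arm", "data": {"moves": [{"tx":0,"ty":0,"tz":0,"ax":0,"ay":0,"az":0.11},{"tx":0,"ty":0,"tz":0,"ax":0,"ay":0,"az":0.11},{"tx":0,"ty":0,"tz":0,"ax":0,"ay":0,"az":0.11},{"tx":0,"ty":0,"tz":0,"ax":0,"ay":0,"az":0.11},{"tx":0,"ty":0,"tz":0,"ax":0,"ay":0,"az":0.11}]}}

```text
clock: 3.9
eef_pos: [422.7, 241.8, 356.1]
tcp_rot: [-3.142, 0.0, 0.651]
contact_force: [0.1, 0.0, -1.4]
opening: 1.001
grasp_force: 0.0
```

Emit:
{"op": "step_arm", "data": {"moves": [{"tx":0,"ty":0,"tz":0,"ax":0,"ay":0,"az":0.11},{"tx":0,"ty":0,"tz":0,"ax":0,"ay":0,"az":0.11},{"tx":0,"ty":0,"tz":0,"ax":0,"ay":0,"az":0.11},{"tx":0,"ty":0,"tz":0,"ax":0,"ay":0,"az":0},{"tx":0,"ty":0,"tz":0,"ax":0,"ay":0,"az":0}]}}

```text
clock: 4.53
eef_pos: [422.7, 241.8, 356.2]
tcp_rot: [3.142, 0.0, 0.142]
contact_force: [-0.2, -0.3, -0.2]
opening: 1.001
grasp_force: 0.0
```

Run:
```python
from h import *
im,d,K,T=grab('wrist','w2'); print(T.round(3).tolist()); s=r.sense(); print(s['clock'],s['qpos'],s['eef_pos'],s['tcp_rot'])
```

```text
[[0.142, 0.952, 0.271, 492.348], [-0.99, 0.136, 0.04, 251.331], [0.001, -0.274, 0.962, 473.53], [0.0, 0.0, 0.0, 1.0]]
4.575 [5.16511370e-01 4.58800932e-02 1.79353100e+00 1.99445258e-06
 1.30234826e+00 1.94584912e+00] [422.7726757  241.83472225 356.21472041] [3.14153338e+00 1.55818913e-04 1.41458040e-01]
```

View pics/w2.png

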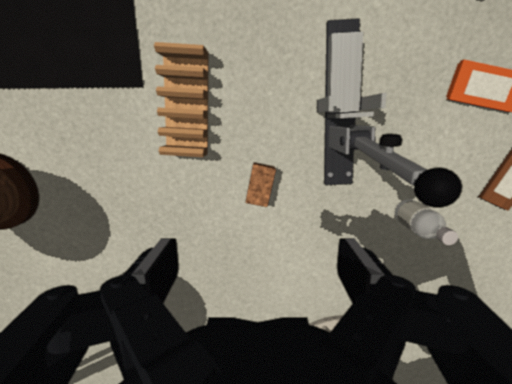

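The wrist view shows the nest pedestal around (345,70), the rack dividers at (183,48) to (183,152), and the clamp ball at (438,187). The clamp is fully back. I'll measure both fixtures from here.

Run:
```python
from h import *
im,d,K,T=load('wrist'); P=cloud(d,K,T)
hsv=cv2.cvtColor(im,cv2.COLOR_RGB2HSV)
def rect(name,m,z):
    m=cv2.morphologyEx(m.astype(np.uint8),cv2.MORPH_OPEN,np.ones((3,3)))
    c=max(cv2.findContours(m,0,2)[0],key=cv2.contourArea).reshape(-1,2)
    w=np.array([onplane(a,b,z,K,T)[:2] for a,b in c],np.float32); print(name,cv2.minAreaRect(w),np.median(P[...,2][m>0]))
reg=np.zeros(d.shape,bool); reg[10:115,315:375]=1
rect('nest',reg&(hsv[...,2]>105)&(P[...,2]>20)&(P[...,2]<40),30)
reg=np.zeros(d.shape,bool); reg[5:200,315:365]=1
rect('foot',reg&(P[...,2]>5)&(P[...,2]<20),10)
rg=np.zeros(d.shape,bool); rg[35:165,145:220]=1
q=P[rg&(P[...,2]>43)]; print('ridge pts',len(q))
q=P[rg&(P[...,2]>20)]; print(cv2.minAreaRect(q[:,:2].astype(np.float32)))
# ridge lines: per cluster along axis 5deg
q=P[rg&(P[...,2]>44)]; 
for a in(3,4,5,6,7):
    t=np.radians(a); s=q[:,:2]@[np.cos(t),np.sin(t)]; h,_=np.histogram(s,bins=np.arange(s.min(),s.max()+2,2)); print(a,(h.astype(float)**2).sum())
t=np.radians(5); s=q[:,:2]@[np.cos(t),np.sin(t)]; o=q[:,:2]@[-np.sin(t),np.cos(t)]
h,e=np.histogram(s,bins=np.arange(s.min(),s.max()+1,3)); print(h)
lab=np.round((s-s.min()-3)/30).astype(int)
for k in range(6):
    g=lab==k; f=np.polyfit(o[g],s[g],1); print(k,g.sum(),s[g].mean().round(1),o[g].min().round(1),o[g].max().round(1),'slope deg',np.degrees(f[0]).round(2))
b=P[150:215,410:465].reshape(-1,3); b=b[b[:,2]>230]; print('ball',len(b),b.mean(0),b.max(0))
```

```text
nest ((576.7235107421875, 127.61285400390625), (111.21992492675781, 46.88554000854492), 11.175198554992676) 29.858460274346527
foot ((461.74298095703125, 104.98643493652344), (124.3581771850586, 50.2320671081543), 11.069601058959961) 9.850090235548521
ridge pts 1648
((502.1487121582031, 329.5122375488281), (163.10096740722656, 154.27000427246094), 4.628744602203369)
3 69720.0
4 73916.0
5 73878.0
6 70672.0
7 67670.0
[ 51  87  36   0   0   0   0   0   0   2  63  88  28   0   0   0   0   0
   0   7 102  93  38   0   0   0   0   0   0   5  76  98  39   0   0   0
   0   0   0   6  91 101  42   0   0   0   0   0   0   4  97 110]
0 174 454.5 291.8 361.7 slope deg 0.21
1 181 484.1 291.7 361.0 slope deg 0.14
2 240 513.9 207.5 360.8 slope deg 0.73
3 218 544.2 291.7 360.7 slope deg 0.17
4 240 574.0 291.5 360.7 slope deg 0.29
5 245 603.8 291.8 360.5 slope deg -0.09
ball 1764 [463.03426003 111.26201053 276.31969563] [492.34769703 251.33128527 473.53008778]
```

Emit:
{"op": "step_arm", "data": {"moves": [{"tx":-0.14,"ty":0.98,"tz":0,"ax":0,"ay":0,"az":0},{"tx":-0.14,"ty":0.98,"tz":0,"ax":0,"ay":0,"az":0},{"tx":-0.14,"ty":0.98,"tz":0,"ax":0,"ay":0,"az":0},{"tx":-0.14,"ty":0.98,"tz":0,"ax":0,"ay":0,"az":0},{"tx":-0.14,"ty":0.98,"tz":0,"ax":0,"ay":0,"az":0}]}}

```text
clock: 5.2
eef_pos: [422.3, 117.3, 356.3]
tcp_rot: [-3.142, -0.0, 0.141]
contact_force: [0.0, 0.1, -0.4]
opening: 1.003
grasp_force: 0.0
```

Emit:
{"op": "step_arm", "data": {"moves": [{"tx":-0.14,"ty":0.98,"tz":0,"ax":0,"ay":0,"az":0},{"tx":-0.14,"ty":0.98,"tz":0,"ax":0,"ay":0,"az":0},{"tx":-0.14,"ty":0.98,"tz":0,"ax":0,"ay":0,"az":0},{"tx":-0.14,"ty":0.98,"tz":0,"ax":0,"ay":0,"az":0},{"tx":-0.14,"ty":0.98,"tz":0,"ax":0,"ay":0,"az":0}]}}

```text
clock: 5.82
eef_pos: [421.9, -6.4, 356.4]
tcp_rot: [3.142, -0.0, 0.141]
contact_force: [0.2, -0.1, -0.0]
opening: 1.0
grasp_force: 0.0
```

Emit:
{"op": "step_arm", "data": {"moves": [{"tx":-0.14,"ty":0.98,"tz":0,"ax":0,"ay":0,"az":0},{"tx":-0.14,"ty":0.98,"tz":0,"ax":0,"ay":0,"az":0},{"tx":-0.14,"ty":0.98,"tz":0,"ax":0,"ay":0,"az":0},{"tx":-0.14,"ty":0.98,"tz":0.7,"ax":0,"ay":0,"az":0},{"tx":-0.14,"ty":0.98,"tz":0.7,"ax":0,"ay":0,"az":0}]}}

```text
clock: 6.45
eef_pos: [421.6, -130.2, 321.1]
tcp_rot: [3.141, -0.001, 0.141]
contact_force: [-0.4, 0.0, -0.0]
opening: 1.0
grasp_force: 0.0
```

Emit:
{"op": "step_arm", "data": {"moves": [{"tx":-0.14,"ty":0.98,"tz":0.7,"ax":0,"ay":0,"az":0},{"tx":-0.14,"ty":0.98,"tz":0.7,"ax":0,"ay":0,"az":0},{"tx":-0.14,"ty":0.98,"tz":0.7,"ax":0,"ay":0,"az":0.09},{"tx":0,"ty":0,"tz":0.7,"ax":0,"ay":0,"az":0.09},{"tx":0,"ty":0,"tz":0,"ax":0,"ay":0,"az":0.085}]}}

```text
clock: 7.08
eef_pos: [420.4, -203.6, 249.9]
tcp_rot: [-3.141, 0.003, -0.281]
contact_force: [-0.3, 0.3, 0.4]
opening: 0.998
grasp_force: 0.0
```

Emit:
{"op": "step_arm", "data": {"moves": [{"tx":0,"ty":0,"tz":0,"ax":0,"ay":0,"az":0},{"tx":0,"ty":0,"tz":0,"ax":0,"ay":0,"az":0}]}}

```text
clock: 7.32
eef_pos: [421.4, -203.6, 251.5]
tcp_rot: [3.141, -0.0, -0.274]
contact_force: [-0.1, 1.0, -0.5]
opening: 1.0
grasp_force: 0.0
```

```bash
cat >> h.py <<'E'
def findplaque(near,z=12,n='wrist',sz=1e9,rad=110):
    """brown frame of a plaque near a world xy: rect on plane z"""
    im,d,K,T=grab(n); P=cloud(d,K,T); hsv=cv2.cvtColor(im,cv2.COLOR_RGB2HSV)
    m=(hsv[...,1]>95)&(hsv[...,0]<22)&(hsv[...,2]>40)&(np.hypot(P[...,0]-near[0],P[...,1]-near[1])<rad)&(abs(P[...,2]-z)<6)
    m=cv2.morphologyEx(m.astype(np.uint8),cv2.MORPH_OPEN,np.ones((3,3)))
    c=max(cv2.findContours(m,0,2)[0],key=cv2.contourArea).reshape(-1,2)
    w=np.array([onplane(a,b,z,K,T)[:2] for a,b in c],np.float32); R=cv2.minAreaRect(w)
    (x,y),(a,b),t=R
    if a<b: t+=90
    t=(t+90)%180-90
    print('plaque',round(x,1),round(y,1),'size',round(max(a,b),1),round(min(a,b),1),'ang',round(t,2),round(np.radians(t),4),'rows',c[:,1].min(),c[:,1].max(),'cols',c[:,0].min(),c[:,0].max())
    return x,y,np.radians(t)
def togo(x,y,yaw,z=None):
    s=r.sense(); p=s['eef_pos']; w=s['tcp_rot'][2]; d=np.array([x-p[0],y-p[1]])
    print('t',s['clock'],'tcp',p.round(1),'rot',s['tcp_rot'].round(4),'F',s['contact_force'].round(1),'q',s['qpos'].round(4))
    print('go mm: tx %.1f ty %.1f'%(d@[np.cos(w),np.sin(w)],d@[np.sin(w),-np.cos(w)]),'' if z is None else 'tz %.1f'%(p[2]-z),'az units %.4f'%((-(yaw-w))/np.pi*2), '| after turn: tx %.1f ty %.1f'%(d@[np.cos(yaw),np.sin(yaw)],d@[np.sin(yaw),-np.cos(yaw)]))
E
python3 - <<'E'
from h import *
x,y,t=findplaque((457,-210)); togo(x,y,t,27)
E
```

```text
plaque 457.3 -210.3 size 107.7 59.7 ang -15.68 -0.2737 rows 102 185 cols 231 278
t 7.375 tcp [ 421.4 -203.6  251.6] rot [ 3.1415e+00 -6.0000e-04 -2.7470e-01] F [-0.2 -0.6 -0.3] q [-0.4534  0.1109  1.9625 -0.      1.0677  1.3922]
go mm: tx 36.3 ty -3.3 tz 224.6 az units -0.0007 | after turn: tx 36.4 ty -3.3
```

```bash
cat >> h.py <<'E'
def tips():
    from scipy.spatial.transform import Rotation as Ro
    s=r.sense(); im,d,K,T=grab('wrist'); P=cloud(d,K,T)
    R=Ro.from_euler('xyz',s['tcp_rot']).as_matrix(); Q=(P-s['eef_pos'])@R
    m=(Q[...,2]<60)&(Q[...,2]>-60)&(d>0)&(abs(Q[...,1])<75)&(abs(Q[...,0])<25)
    for sg in(-1,1):
        q=Q[m&(Q[...,1]*sg>0)]
        if len(q)>10: print('finger',sg,'n',len(q),'z max pct',np.percentile(q[:,2],[90,99,100]).round(1),'inner |y|',np.percentile(abs(q[q[:,2]>np.percentile(q[:,2],90)-6,1]),[1,50,99]).round(1))
E
python3 - <<'E'
from h import *
tips()
E
```

```text
finger -1 n 13955 z max pct [-16.3   6.7  12.9] inner |y| [42.  42.6 55.8]
finger 1 n 13946 z max pct [-16.1   6.5  12.4] inner |y| [42.5 43.1 56.2]
```

Emit:
{"op": "step_arm", "data": {"moves": [{"tx":0.55,"ty":-0.03,"tz":0.9,"ax":0,"ay":0,"az":0},{"tx":0.55,"ty":-0.03,"tz":0.9,"ax":0,"ay":0,"az":0},{"tx":0.55,"ty":-0.03,"tz":0.9,"ax":0,"ay":0,"az":0},{"tx":0.5,"ty":-0.04,"tz":0.9,"ax":0,"ay":0,"az":0},{"tx":0,"ty":0,"tz":0.9,"ax":0,"ay":0,"az":0}]}}

```text
clock: 8.05
eef_pos: [475.0, -215.5, 138.3]
tcp_rot: [3.141, -0.001, -0.276]
contact_force: [0.4, -0.0, -0.2]
opening: 1.001
grasp_force: 0.0
```

Emit:
{"op": "step_arm", "data": {"moves": [{"tx":0,"ty":0,"tz":0.9,"ax":0,"ay":0,"az":0},{"tx":0,"ty":0,"tz":0.9,"ax":0,"ay":0,"az":0},{"tx":0,"ty":0,"tz":0.9,"ax":0,"ay":0,"az":0},{"tx":0,"ty":0,"tz":0.7,"ax":0,"ay":0,"az":0},{"tx":0,"ty":0,"tz":0,"ax":0,"ay":0,"az":0}]}}

```text
clock: 8.68
eef_pos: [473.2, -214.9, 52.8]
tcp_rot: [-3.141, 0.002, -0.277]
contact_force: [0.2, -0.3, -0.3]
opening: 0.999
grasp_force: 0.0
```

Emit:
{"op": "step_arm", "data": {"moves": [{"tx":0,"ty":0,"tz":0.4,"ax":0,"ay":0,"az":0},{"tx":0,"ty":0,"tz":0.4,"ax":0,"ay":0,"az":0},{"tx":0,"ty":0,"tz":0.4,"ax":0,"ay":0,"az":0},{"tx":0,"ty":0,"tz":0,"ax":0,"ay":0,"az":0},{"tx":0,"ty":0,"tz":0,"ax":0,"ay":0,"az":0}], "gripper": 0.78}}

```text
clock: 9.3
eef_pos: [473.9, -215.3, 23.8]
tcp_rot: [3.142, 0.0, -0.278]
contact_force: [0.5, 0.5, 0.5]
opening: 0.782
grasp_force: 0.0
```

Run:
```python
from h import *
tips(); print(r.sense()['eef_pos'])
```

```text
finger -1 n 22172 z max pct [24.  25.  26.3] inner |y| [33.6 58.9 74.7]
finger 1 n 22352 z max pct [24.  25.  26.4] inner |y| [32.4 57.6 74.7]
[ 473.97797068 -215.32396826   23.9791497 ]
```

Emit:
{"op": "step_arm", "data": {"moves": [{"tx":0,"ty":0,"tz":0.08,"ax":0,"ay":0,"az":0},{"tx":0,"ty":0,"tz":0,"ax":0,"ay":0,"az":0},{"tx":0,"ty":0,"tz":0,"ax":0,"ay":0,"az":0},{"tx":0,"ty":0,"tz":0,"ax":0,"ay":0,"az":0},{"tx":0,"ty":0,"tz":0,"ax":0,"ay":0,"az":0}], "gripper": 0.5, "newtons": 50}}

```text
clock: 9.98
eef_pos: [474.2, -215.4, 23.5]
tcp_rot: [3.141, -0.001, -0.278]
contact_force: [-5.2, 2.0, 22.2]
opening: 0.685
grasp_force: 48.8
```

Emit:
{"op": "step_arm", "data": {"moves": [{"tx":0,"ty":0,"tz":-0.4,"ax":0,"ay":0,"az":0},{"tx":0,"ty":0,"tz":-0.9,"ax":0,"ay":0,"az":0},{"tx":0,"ty":0,"tz":-0.9,"ax":0,"ay":0,"az":0},{"tx":0,"ty":0,"tz":-0.9,"ax":0,"ay":0,"az":0},{"tx":0,"ty":0,"tz":0,"ax":0,"ay":0,"az":0}]}}

```text
clock: 10.6
eef_pos: [474.9, -215.8, 100.9]
tcp_rot: [3.141, -0.004, -0.278]
contact_force: [0.5, 0.6, -0.3]
opening: 0.686
grasp_force: 55.3
```

Run:
```python
from h import *
grab('wrist','w3'); s=r.sense(); p=s['eef_pos']; print(s['opening'],s['grasp_force'],p)
x,y,t=findplaque(p[:2],z=p[2]-22+12); w=s['tcp_rot'][2]; print('offset tool x',(np.array([x,y])-p[:2])@[np.cos(w),np.sin(w)],'y',(np.array([x,y])-p[:2])@[np.sin(w),-np.cos(w)],'dang',t-w)
togo(577.2,127.8,.194)
```

```text
0.6825902670378282 55.335933566093445 [ 474.27812203 -215.44866573   99.84727423]
plaque 474.9 -215.9 size 76.4 59.3 ang -16.08 -0.2807 rows 185 316 cols 199 317
offset tool x 0.6620369240037559 y 0.22921920607731838 dang -0.002805188031768324
t 10.7 tcp [ 473.7 -215.2   99.1] rot [ 3.1415e+00 -3.0000e-04 -2.7790e-01] F [-0.1  1.4 -0.7] q [-0.4293  0.404   1.9807 -0.      0.7566  1.4195]
go mm: tx 5.4 ty -358.2  az units -0.3004 | after turn: tx 167.7 ty -316.6
```

View pics/w3.png

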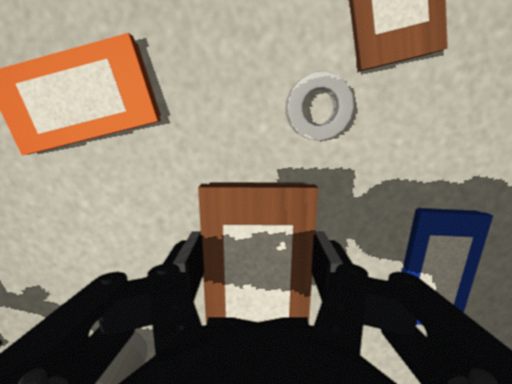

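Run:
```python
import numpy as np
from scipy.optimize import least_squares
q=np.array([[.353521,1.633952],[.04588,1.793531],[.1109,1.9625],[.404,1.9807]])
X=np.array([[624.63,255.72],[487.07,356.21],[468.0,251.6],[520.3,99.1]])
def f(p):
    a,L1,L2,ph,H=p; s=q.sum(1)+ph
    return np.r_[a+L1*np.sin(q[:,0])+L2*np.sin(s)-X[:,0],H+L1*np.cos(q[:,0])+L2*np.cos(s)-X[:,1]]
for x0 in([0,400,400,0,100],[50,450,400,.1,100]):
    o=least_squares(f,x0,x_scale=[50,100,100,.1,100]); print(o.x.round(3),o.fun.round(2))
```

```text
[ 9.90000e-02  5.66483e+02  4.97170e+02  1.15000e-01 -2.34300e+01] [ 0.03 -0.03  0.01 -0.01  0.08 -0.01 -0.09  0.02]
[ 9.90000e-02  5.66483e+02  4.97170e+02  1.15000e-01 -2.34300e+01] [ 0.03 -0.03  0.01 -0.01  0.08 -0.01 -0.09  0.02]
```

Emit:
{"op": "step_arm", "data": {"moves": [{"tx":0,"ty":0,"tz":-0.9,"ax":0,"ay":0,"az":0},{"tx":0,"ty":0,"tz":-0.9,"ax":0,"ay":0,"az":0},{"tx":0,"ty":0,"tz":-0.9,"ax":0,"ay":0,"az":0},{"tx":0,"ty":0,"tz":-0.9,"ax":0,"ay":0,"az":-0.1},{"tx":0,"ty":0,"tz":0,"ax":0,"ay":0,"az":-0.1}]}}

```text
clock: 11.32
eef_pos: [474.3, -215.5, 189.8]
tcp_rot: [3.141, -0.001, 0.041]
contact_force: [-1.2, -0.4, -1.4]
opening: 0.692
grasp_force: 35.4
```

Emit:
{"op": "step_arm", "data": {"moves": [{"tx":0,"ty":0,"tz":0,"ax":0,"ay":0,"az":-0.1},{"tx":0,"ty":0,"tz":0,"ax":0,"ay":0,"az":0},{"tx":0.3,"ty":-0.5,"tz":0,"ax":0,"ay":0,"az":0},{"tx":0.5,"ty":-0.85,"tz":0,"ax":0,"ay":0,"az":0},{"tx":0.5,"ty":-0.85,"tz":0,"ax":0,"ay":0,"az":0}]}}

```text
clock: 11.95
eef_pos: [495.4, -153.6, 188.9]
tcp_rot: [-3.141, 0.0, 0.19]
contact_force: [0.3, -0.4, -0.7]
opening: 0.684
grasp_force: 58.4
```

Emit:
{"op": "step_arm", "data": {"moves": [{"tx":0.5,"ty":-0.85,"tz":0,"ax":0,"ay":0,"az":0},{"tx":0.5,"ty":-0.85,"tz":0,"ax":0,"ay":0,"az":0},{"tx":0.5,"ty":-0.85,"tz":0,"ax":0,"ay":0,"az":0},{"tx":0.5,"ty":-0.85,"tz":0,"ax":0,"ay":0,"az":0},{"tx":0.5,"ty":-0.85,"tz":0,"ax":0,"ay":0,"az":0}]}}

```text
clock: 12.58
eef_pos: [536.2, -37.0, 188.9]
tcp_rot: [-3.141, 0.0, 0.191]
contact_force: [0.2, 0.5, -0.6]
opening: 0.683
grasp_force: 58.4
```

Emit:
{"op": "step_arm", "data": {"moves": [{"tx":0.5,"ty":-0.85,"tz":0,"ax":0,"ay":0,"az":0},{"tx":0.5,"ty":-0.85,"tz":0,"ax":0,"ay":0,"az":0},{"tx":0.5,"ty":-0.85,"tz":0,"ax":0,"ay":0,"az":0},{"tx":0.5,"ty":-0.85,"tz":0,"ax":0,"ay":0,"az":0},{"tx":0.5,"ty":-0.85,"tz":0,"ax":0,"ay":0,"az":0}]}}

```text
clock: 13.2
eef_pos: [576.9, 79.3, 188.8]
tcp_rot: [-3.141, 0.001, 0.191]
contact_force: [-0.2, 0.8, -0.6]
opening: 0.683
grasp_force: 58.4
```

Emit:
{"op": "step_arm", "data": {"moves": [{"tx":0.5,"ty":-0.85,"tz":0,"ax":0,"ay":0,"az":0},{"tx":0.3,"ty":-0.5,"tz":0,"ax":0,"ay":0,"az":0},{"tx":0,"ty":0,"tz":0,"ax":0,"ay":0,"az":0},{"tx":0,"ty":0,"tz":0,"ax":0,"ay":0,"az":0}]}}

```text
clock: 13.7
eef_pos: [589.8, 114.0, 189.1]
tcp_rot: [3.141, 0.001, 0.193]
contact_force: [-0.6, -0.5, 0.2]
opening: 0.686
grasp_force: 58.4
```

```bash
cat >> h.py <<'E'
def held(zoff=23.5,xlo=-60):
    """held plaque: its far (tool +x) edge and sides in the tool frame, on plane of its top face; and its bottom"""
    from scipy.spatial.transform import Rotation as Ro
    s=r.sense(); im,d,K,T=grab('wrist'); R=Ro.from_euler('xyz',s['tcp_rot']).as_matrix()
    M=np.eye(4); M[:3,:3]=R.T@T[:3,:3]; M[:3,3]=R.T@(T[:3,3]-s['eef_pos'])
    Q=cloud(d,K,M); hsv=cv2.cvtColor(im,cv2.COLOR_RGB2HSV)
    m=(hsv[...,1]>95)&(hsv[...,0]<22)&(hsv[...,2]>40)&(Q[...,2]<zoff+2)&(Q[...,2]>zoff-30)&(abs(Q[...,1])<40)&(Q[...,0]>-10)
    m=cv2.morphologyEx(m.astype(np.uint8),cv2.MORPH_OPEN,np.ones((3,3)))
    zt=np.median(Q[...,2][m>0])
    v,u=np.nonzero(m); w=np.array([onplane(a,b,zt,K,M)[:2] for a,b in zip(u,v)])
    e=[]
    for c in np.unique(u)[8:-8]:
        k=u==c; e.append(w[k][np.argmax(w[k][:,0])])
    e=np.array(e); f=np.polyfit(e[:,1],e[:,0],1)
    print('held: top face z',round(zt,2),'far edge x',round(np.median(e[:,0]),2),'centre x',round(np.median(e[:,0])-55,2),'y',np.percentile(w[:,1],[.5,99.5]).round(1),'skew rad',f[0].round(4),'grip',s['opening'],s['grasp_force'])
E
python3 - <<'E'
from h import *
held(); togo(594.1,131.1,.194,53.5)
E
```

```text
held: top face z 12.03 far edge x 39.28 centre x -15.72 y [-28.7  30.4] skew rad -0.0021 grip 0.6864147605753732 58.4053498506546
t 13.75 tcp [589.8 113.8 189.2] rot [3.1414e+00 5.0000e-04 1.9270e-01] F [ 0.5 -0.4 -0.1] q [ 1.8830e-01  3.8640e-01  1.7474e+00 -3.0000e-04  1.0082e+00  1.5666e+00]
go mm: tx 7.5 ty -16.1 tz 135.7 az units -0.0009 | after turn: tx 7.5 ty -16.1
```

Emit:
{"op": "step_arm", "data": {"moves": [{"tx":0.15,"ty":-0.32,"tz":0,"ax":0,"ay":0,"az":0},{"tx":0.15,"ty":-0.32,"tz":0.7,"ax":0,"ay":0,"az":0},{"tx":0,"ty":0,"tz":0.9,"ax":0,"ay":0,"az":0},{"tx":0,"ty":0,"tz":0.9,"ax":0,"ay":0,"az":0},{"tx":0,"ty":0,"tz":0.4,"ax":0,"ay":0,"az":0}]}}

```text
clock: 14.38
eef_pos: [593.4, 131.8, 114.5]
tcp_rot: [3.142, 0.003, 0.193]
contact_force: [-0.5, -0.3, -1.1]
opening: 0.687
grasp_force: 58.4
```

Emit:
{"op": "step_arm", "data": {"moves": [{"tx":0,"ty":0,"tz":0,"ax":0,"ay":0,"az":0}]}}

```text
clock: 14.5
eef_pos: [593.9, 131.7, 115.7]
tcp_rot: [3.142, 0.002, 0.193]
contact_force: [-0.3, -1.0, -0.1]
opening: 0.684
grasp_force: 58.4
```

Run:
```python
from h import *
grab('wrist','w4'); grab('side','s4'); togo(594.1,131.1,.194,53.5)
a=cv2.imread('pics/w4.png'); b=cv2.imread('pics/s4.png'); b=cv2.resize(b[110:240,150:300],(443,384)); cv2.imwrite('pics/c4.png',cv2.resize(np.hstack([a,b]),(795,320)))
```

```text
t 14.6 tcp [594.8 131.8 117.1] rot [-3.1416e+00 -6.0000e-04  1.9330e-01] F [ 0.4  0.2 -0.6] q [0.2156 0.488  1.7764 0.     0.8767 1.5931]
go mm: tx -0.8 ty 0.6 tz 63.6 az units -0.0005 | after turn: tx -0.8 ty 0.6
```

View pics/c4.png

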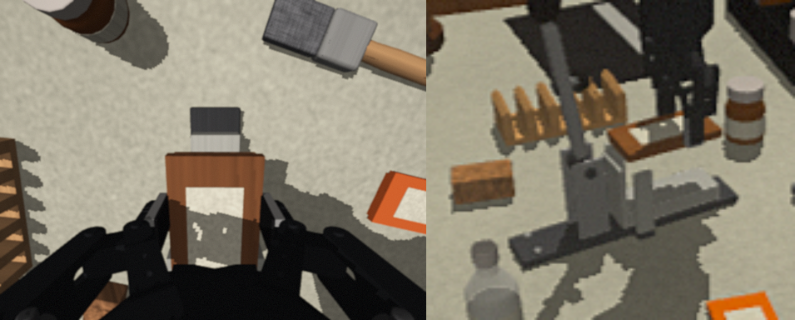

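Run:
```python
from h import *
im,d,K,T=load('wrist'); P=cloud(d,K,T)
u0=np.array([np.cos(.194),np.sin(.194)]); n0=np.array([-u0[1],u0[0]])
for nm,z,lo,hi in(('ped',30,24,36),('foot',10,5,16)):
    m=(abs(P[...,2]-z)<6)
    m[:120]=0;m[195:]=0;m[:,:225]=0;m[:,310:]=0
    v,u=np.nonzero(m); w=np.array([onplane(a,b,z,K,T)[:2] for a,b in zip(u,v)]); w-=[577.2,127.8]
    a=w@u0;b=w@n0
    print(nm,len(a),'far',np.percentile(a,[50,98,100]).round(1),'sides',np.percentile(b,[0,2,98,100]).round(1),'rows',v.min(),v.max())
    c=[(b[(a>s)&(a<s+4)].min(),b[(a>s)&(a<s+4)].max()) for s in np.arange(a.min(),a.max()-4,4)]; print(np.round(c,1).tolist())
```

```text
ped 1245 far [48.2 55.9 55.9] sides [-23.6 -22.7  21.1  22. ] rows 161 181
[[-23.0, 22.0], [-23.6, 21.9], [-23.5, 21.7]]
foot 1862 far [66.8 78.7 79.5] sides [-25.5 -24.5  23.   24. ] rows 128 161
[[-24.8, 23.6], [-25.5, 23.5], [-25.4, 23.4], [-25.3, 23.3], [-25.1, 24.0], [-25.0, 23.9]]
```

Emit:
{"op": "step_arm", "data": {"moves": [{"tx":-0.03,"ty":0.05,"tz":0.3,"ax":0,"ay":0,"az":0},{"tx":0,"ty":0,"tz":0.4,"ax":0,"ay":0,"az":0},{"tx":0,"ty":0,"tz":0.4,"ax":0,"ay":0,"az":0},{"tx":0,"ty":0,"tz":0.4,"ax":0,"ay":0,"az":0},{"tx":0,"ty":0,"tz":0.4,"ax":0,"ay":0,"az":0}]}}

```text
clock: 15.22
eef_pos: [593.8, 130.2, 68.4]
tcp_rot: [3.142, 0.0, 0.193]
contact_force: [0.4, 0.5, -0.8]
opening: 0.686
grasp_force: 58.4
```

Emit:
{"op": "step_arm", "data": {"moves": [{"tx":0,"ty":0,"tz":0.2,"ax":0,"ay":0,"az":0},{"tx":0,"ty":0,"tz":0.1,"ax":0,"ay":0,"az":0},{"tx":0,"ty":0,"tz":0.1,"ax":0,"ay":0,"az":0},{"tx":0,"ty":0,"tz":0.1,"ax":0,"ay":0,"az":0},{"tx":0,"ty":0,"tz":0,"ax":0,"ay":0,"az":0}]}}

```text
clock: 15.85
eef_pos: [593.9, 130.2, 56.7]
tcp_rot: [3.142, 0.0, 0.193]
contact_force: [0.2, -0.2, -0.3]
opening: 0.685
grasp_force: 58.4
```

Emit:
{"op": "step_arm", "data": {"moves": [{"tx":0,"ty":0,"tz":0.04,"ax":0,"ay":0,"az":0},{"tx":0,"ty":0,"tz":0.04,"ax":0,"ay":0,"az":0},{"tx":0,"ty":0,"tz":0.04,"ax":0,"ay":0,"az":0},{"tx":0,"ty":0,"tz":0.03,"ax":0,"ay":0,"az":0},{"tx":0,"ty":0,"tz":0,"ax":0,"ay":0,"az":0}]}}

```text
clock: 16.48
eef_pos: [594.0, 130.3, 53.7]
tcp_rot: [-3.142, -0.0, 0.193]
contact_force: [-2.1, -1.7, 7.1]
opening: 0.684
grasp_force: 59.2
```

Emit:
{"op": "step_arm", "data": {"moves": [{"tx":0,"ty":0,"tz":0,"ax":0,"ay":0,"az":0},{"tx":0,"ty":0,"tz":0,"ax":0,"ay":0,"az":0},{"tx":0,"ty":0,"tz":0,"ax":0,"ay":0,"az":0},{"tx":0,"ty":0,"tz":-0.4,"ax":0,"ay":0,"az":0},{"tx":0,"ty":0,"tz":-0.9,"ax":0,"ay":0,"az":0}], "gripper": 1}}

```text
clock: 17.1
eef_pos: [593.3, 130.1, 85.5]
tcp_rot: [3.142, 0.002, 0.193]
contact_force: [0.3, -0.1, 0.5]
opening: 1.001
grasp_force: 0.0
```

Emit:
{"op": "step_arm", "data": {"moves": [{"tx":0,"ty":0,"tz":-1,"ax":0,"ay":0,"az":0},{"tx":0,"ty":0,"tz":-1,"ax":0,"ay":0,"az":0},{"tx":0,"ty":0,"tz":-1,"ax":0,"ay":0,"az":0},{"tx":-0.5,"ty":0,"tz":-1,"ax":0,"ay":0,"az":0},{"tx":-0.5,"ty":0,"tz":-1,"ax":0,"ay":0,"az":0}]}}

```text
clock: 17.73
eef_pos: [569.1, 125.4, 212.0]
tcp_rot: [-3.142, -0.001, 0.193]
contact_force: [-0.2, -0.3, -0.6]
opening: 1.0
grasp_force: 0.0
```

Emit:
{"op": "step_arm", "data": {"moves": [{"tx":-0.5,"ty":0,"tz":-0.7,"ax":0,"ay":0,"az":0},{"tx":0,"ty":0,"tz":0,"ax":0,"ay":0,"az":0},{"tx":0,"ty":0,"tz":0,"ax":0,"ay":0,"az":0}]}}

```text
clock: 18.1
eef_pos: [557.3, 123.1, 227.8]
tcp_rot: [-3.142, -0.0, 0.193]
contact_force: [0.2, 0.6, -0.3]
opening: 1.0
grasp_force: 0.0
```

Run:
```python
from h import *
x,y,t=findplaque((577.3,127),z=42); u=np.array([np.cos(.194),np.sin(.194)]); e=np.array([x-577.3,y-127]); print('err along',e@u,'left',e@[-u[1],u[0]]); 
im,d,K,T=grab('top'); 
from h import *
findplaque((607,-346),12,'top'); togo(570,-335,0)
```

```text
plaque 577.3 126.1 size 108.9 59.7 ang 10.66 0.1861 rows 114 209 cols 231 285
err along -0.1967830723486223 left -0.8315128110140706
plaque 579.6 -344.6 size 57.1 52.1 ang 88.81 1.55 rows 175 193 cols 364 384
t 18.25 tcp [557.1 123.1 227.1] rot [3.1416e+00 1.3000e-03 1.9330e-01] F [ 0.3  0.1 -0.3] q [ 0.2148  0.2998  1.7799 -0.      1.0632  1.5923]
go mm: tx -75.4 ty 452.0  az units 0.1231 | after turn: tx 12.9 ty 458.1
```

Emit:
{"op": "step_arm", "data": {"moves": [{"tx":-0.16,"ty":0.95,"tz":0,"ax":0,"ay":0,"az":0},{"tx":-0.16,"ty":0.95,"tz":0,"ax":0,"ay":0,"az":0},{"tx":-0.16,"ty":0.95,"tz":0,"ax":0,"ay":0,"az":0},{"tx":-0.16,"ty":0.95,"tz":0,"ax":0,"ay":0,"az":0},{"tx":-0.16,"ty":0.95,"tz":0,"ax":0,"ay":0,"az":0}]}}

```text
clock: 18.88
eef_pos: [560.3, 1.9, 227.2]
tcp_rot: [-3.141, 0.001, 0.193]
contact_force: [0.8, 0.5, 0.3]
opening: 0.996
grasp_force: 0.0
```

Emit:
{"op": "step_arm", "data": {"moves": [{"tx":-0.16,"ty":0.95,"tz":0,"ax":0,"ay":0,"az":0},{"tx":-0.16,"ty":0.95,"tz":0,"ax":0,"ay":0,"az":0},{"tx":-0.16,"ty":0.95,"tz":0,"ax":0,"ay":0,"az":0},{"tx":-0.16,"ty":0.95,"tz":0,"ax":0,"ay":0,"az":0},{"tx":-0.16,"ty":0.95,"tz":0,"ax":0,"ay":0,"az":0}]}}

```text
clock: 19.5
eef_pos: [563.5, -118.5, 227.2]
tcp_rot: [-3.141, 0.001, 0.193]
contact_force: [0.6, -0.4, 0.4]
opening: 1.004
grasp_force: 0.0
```

Emit:
{"op": "step_arm", "data": {"moves": [{"tx":-0.16,"ty":0.95,"tz":0,"ax":0,"ay":0,"az":0},{"tx":-0.16,"ty":0.95,"tz":0,"ax":0,"ay":0,"az":0},{"tx":-0.16,"ty":0.95,"tz":0,"ax":0,"ay":0,"az":0},{"tx":-0.16,"ty":0.95,"tz":0,"ax":0,"ay":0,"az":0},{"tx":-0.16,"ty":0.95,"tz":0,"ax":0,"ay":0,"az":0}]}}

```text
clock: 20.12
eef_pos: [566.7, -239.3, 227.6]
tcp_rot: [-3.141, 0.001, 0.193]
contact_force: [0.3, 1.0, 0.2]
opening: 0.997
grasp_force: 0.0
```

Emit:
{"op": "step_arm", "data": {"moves": [{"tx":-0.16,"ty":0.95,"tz":0,"ax":0,"ay":0,"az":0},{"tx":-0.16,"ty":0.95,"tz":0,"ax":0,"ay":0,"az":0},{"tx":-0.16,"ty":0.95,"tz":0,"ax":0,"ay":0,"az":0},{"tx":-0.16,"ty":0.95,"tz":0,"ax":0,"ay":0,"az":0.07},{"tx":0,"ty":0,"tz":0,"ax":0,"ay":0,"az":0.07}]}}

```text
clock: 20.75
eef_pos: [569.2, -336.9, 227.9]
tcp_rot: [3.141, -0.0, -0.032]
contact_force: [-1.3, 0.6, -0.6]
opening: 1.0
grasp_force: 0.0
```

Emit:
{"op": "step_arm", "data": {"moves": [{"tx":0,"ty":0,"tz":0,"ax":0,"ay":0,"az":0},{"tx":0,"ty":0,"tz":0,"ax":0,"ay":0,"az":0}]}}

```text
clock: 21.0
eef_pos: [569.2, -334.5, 228.0]
tcp_rot: [-3.142, 0.0, -0.024]
contact_force: [-0.0, 0.2, -0.8]
opening: 1.001
grasp_force: 0.0
```

Run:
```python
from h import *
x,y,t=findplaque((607,-346)); togo(x+18*np.cos(t),y+18*np.sin(t),t,23.8)
```

```text
plaque 608.4 -348.3 size 108.7 59.5 ang -2.78 -0.0485 rows 97 187 cols 243 294
t 21.05 tcp [ 569.2 -334.4  228. ] rot [-3.1416e+00  1.0000e-04 -2.4400e-02] F [-0.3  1.   0.8] q [-0.5334  0.4327  1.5793 -0.      1.1296  1.0618]
go mm: tx 57.5 ty 13.4 tz 204.2 az units 0.0153 | after turn: tx 57.8 ty 12.0
```

Emit:
{"op": "step_arm", "data": {"moves": [{"tx":0,"ty":0,"tz":0,"ax":0,"ay":0,"az":0.015},{"tx":0.58,"ty":0.12,"tz":0.6,"ax":0,"ay":0,"az":0},{"tx":0.58,"ty":0.12,"tz":0.8,"ax":0,"ay":0,"az":0},{"tx":0.58,"ty":0.12,"tz":0.8,"ax":0,"ay":0,"az":0},{"tx":0.58,"ty":0.12,"tz":0.8,"ax":0,"ay":0,"az":0}]}}

```text
clock: 21.68
eef_pos: [627.6, -349.2, 151.1]
tcp_rot: [-3.141, 0.0, -0.049]
contact_force: [-0.6, -0.4, -0.8]
opening: 1.002
grasp_force: 0.0
```

Emit:
{"op": "step_arm", "data": {"moves": [{"tx":0,"ty":0,"tz":0.9,"ax":0,"ay":0,"az":0},{"tx":0,"ty":0,"tz":0.9,"ax":0,"ay":0,"az":0},{"tx":0,"ty":0,"tz":0.9,"ax":0,"ay":0,"az":0},{"tx":0,"ty":0,"tz":0.9,"ax":0,"ay":0,"az":0},{"tx":0,"ty":0,"tz":0.4,"ax":0,"ay":0,"az":0}]}}

```text
clock: 22.3
eef_pos: [625.7, -348.9, 51.1]
tcp_rot: [-3.141, 0.002, -0.05]
contact_force: [-1.2, -0.3, -0.3]
opening: 0.999
grasp_force: 0.0
```

Emit:
{"op": "step_arm", "data": {"moves": [{"tx":0,"ty":0,"tz":0.4,"ax":0,"ay":0,"az":0},{"tx":0,"ty":0,"tz":0.4,"ax":0,"ay":0,"az":0},{"tx":0,"ty":0,"tz":0.3,"ax":0,"ay":0,"az":0},{"tx":0,"ty":0,"tz":0,"ax":0,"ay":0,"az":0},{"tx":0,"ty":0,"tz":0,"ax":0,"ay":0,"az":0}], "gripper": 0.8}}

```text
clock: 22.92
eef_pos: [626.8, -349.4, 25.9]
tcp_rot: [3.141, -0.001, -0.05]
contact_force: [0.1, -0.4, 0.8]
opening: 0.795
grasp_force: 0.0
```

Emit:
{"op": "step_arm", "data": {"moves": [{"tx":0,"ty":0,"tz":0.05,"ax":0,"ay":0,"az":0},{"tx":0,"ty":0,"tz":0,"ax":0,"ay":0,"az":0},{"tx":0,"ty":0,"tz":0,"ax":0,"ay":0,"az":0},{"tx":0,"ty":0,"tz":0,"ax":0,"ay":0,"az":0},{"tx":0,"ty":0,"tz":0,"ax":0,"ay":0,"az":0}], "gripper": 0.5, "newtons": 50}}

```text
clock: 23.55
eef_pos: [627.0, -349.5, 25.9]
tcp_rot: [3.141, -0.001, -0.05]
contact_force: [-1.7, 2.0, 8.5]
opening: 0.682
grasp_force: 51.5
```

Emit:
{"op": "step_arm", "data": {"moves": [{"tx":0,"ty":0,"tz":-0.4,"ax":0,"ay":0,"az":0},{"tx":0,"ty":0,"tz":-0.9,"ax":0,"ay":0,"az":0},{"tx":0,"ty":0,"tz":-0.9,"ax":0,"ay":0,"az":0},{"tx":0,"ty":0,"tz":-0.9,"ax":0,"ay":0,"az":0},{"tx":0,"ty":0,"tz":-0.9,"ax":0,"ay":0,"az":0}]}}

```text
clock: 24.18
eef_pos: [626.8, -349.4, 126.5]
tcp_rot: [3.141, -0.001, -0.05]
contact_force: [-0.1, 0.1, -0.1]
opening: 0.684
grasp_force: 54.1
```

Emit:
{"op": "step_arm", "data": {"moves": [{"tx":0,"ty":0,"tz":-0.9,"ax":0,"ay":0,"az":0},{"tx":0,"ty":0,"tz":-0.9,"ax":0,"ay":0,"az":0},{"tx":0,"ty":0,"tz":-0.9,"ax":0,"ay":0,"az":0},{"tx":0,"ty":0,"tz":0,"ax":0,"ay":0,"az":0},{"tx":0,"ty":0,"tz":0,"ax":0,"ay":0,"az":0}]}}

```text
clock: 24.8
eef_pos: [626.2, -349.1, 191.2]
tcp_rot: [-3.141, 0.001, -0.05]
contact_force: [-0.3, 0.7, -0.4]
opening: 0.684
grasp_force: 54.1
```

Run:
```python
from h import *
held(); togo(594.2,129.9,.19)
```

```text
held: top face z 14.3 far edge x 37.83 centre x -17.17 y [-28.9  30.3] skew rad -0.0108 grip 0.6840300213123204 54.129844307899475
t 24.85 tcp [ 626.  -349.   190.7] rot [-3.1408e+00  1.5000e-03 -5.0200e-02] F [ 0.3 -0.1 -0.3] q [-0.5107  0.553   1.4709  0.      1.1194  1.1104]
go mm: tx -55.8 ty -476.7  az units -0.1529 | after turn: tx 59.2 ty -476.2
```

Emit:
{"op": "step_arm", "data": {"moves": [{"tx":0,"ty":0,"tz":0,"ax":0,"ay":0,"az":-0.08},{"tx":0,"ty":0,"tz":0,"ax":0,"ay":0,"az":-0.075},{"tx":0.06,"ty":-0.5,"tz":0,"ax":0,"ay":0,"az":0},{"tx":0.12,"ty":-0.9,"tz":0,"ax":0,"ay":0,"az":0},{"tx":0.12,"ty":-0.9,"tz":0,"ax":0,"ay":0,"az":0}]}}

```text
clock: 25.48
eef_pos: [622.5, -289.3, 191.5]
tcp_rot: [-3.141, 0.0, 0.192]
contact_force: [-0.6, -0.2, -1.2]
opening: 0.684
grasp_force: 54.1
```

Emit:
{"op": "step_arm", "data": {"moves": [{"tx":0.12,"ty":-0.9,"tz":0,"ax":0,"ay":0,"az":0},{"tx":0.12,"ty":-0.9,"tz":0,"ax":0,"ay":0,"az":0},{"tx":0.12,"ty":-0.9,"tz":0,"ax":0,"ay":0,"az":0},{"tx":0.12,"ty":-0.9,"tz":0,"ax":0,"ay":0,"az":0},{"tx":0.12,"ty":-0.9,"tz":0,"ax":0,"ay":0,"az":0}]}}

```text
clock: 26.1
eef_pos: [615.9, -176.6, 191.8]
tcp_rot: [3.142, -0.0, 0.193]
contact_force: [0.2, -0.1, -0.4]
opening: 0.682
grasp_force: 54.1
```

Emit:
{"op": "step_arm", "data": {"moves": [{"tx":0.12,"ty":-0.9,"tz":0,"ax":0,"ay":0,"az":0},{"tx":0.12,"ty":-0.9,"tz":0,"ax":0,"ay":0,"az":0},{"tx":0.12,"ty":-0.9,"tz":0,"ax":0,"ay":0,"az":0},{"tx":0.12,"ty":-0.9,"tz":0,"ax":0,"ay":0,"az":0},{"tx":0.12,"ty":-0.9,"tz":0,"ax":0,"ay":0,"az":0}]}}

```text
clock: 26.72
eef_pos: [609.0, -63.3, 191.8]
tcp_rot: [3.142, -0.0, 0.193]
contact_force: [0.4, -0.2, -0.6]
opening: 0.685
grasp_force: 54.1
```

Emit:
{"op": "step_arm", "data": {"moves": [{"tx":0.12,"ty":-0.9,"tz":0,"ax":0,"ay":0,"az":0},{"tx":0.12,"ty":-0.9,"tz":0,"ax":0,"ay":0,"az":0},{"tx":0.12,"ty":-0.9,"tz":0,"ax":0,"ay":0,"az":0},{"tx":0.12,"ty":-0.9,"tz":0,"ax":0,"ay":0,"az":0},{"tx":0.12,"ty":-0.9,"tz":0,"ax":0,"ay":0,"az":0}]}}

```text
clock: 27.35
eef_pos: [602.1, 50.0, 191.8]
tcp_rot: [3.142, -0.0, 0.193]
contact_force: [0.4, -0.1, -0.4]
opening: 0.68
grasp_force: 54.1
```

Emit:
{"op": "step_arm", "data": {"moves": [{"tx":0.12,"ty":-0.9,"tz":0,"ax":0,"ay":0,"az":0},{"tx":0.12,"ty":-0.7,"tz":0,"ax":0,"ay":0,"az":0},{"tx":0,"ty":0,"tz":0,"ax":0,"ay":0,"az":0},{"tx":0,"ty":0,"tz":0,"ax":0,"ay":0,"az":0},{"tx":0,"ty":0,"tz":0,"ax":0,"ay":0,"az":0}]}}

```text
clock: 27.98
eef_pos: [600.5, 88.1, 191.8]
tcp_rot: [3.141, 0.0, 0.193]
contact_force: [0.7, 0.4, -0.5]
opening: 0.679
grasp_force: 54.1
```

Run:
```python
from h import *
held(); togo(595.4,130.4,.193,68.3)
```

```text
held: top face z 14.27 far edge x 37.72 centre x -17.28 y [-28.8  30.4] skew rad -0.0089 grip 0.6787540473224568 54.119449853897095
t 28.025 tcp [600.5  88.2 191.8] rot [3.1415 0.     0.1925] F [ 0.3 -0.3 -1. ] q [ 1.4340e-01  3.9210e-01  1.7319e+00 -2.0000e-04  1.0176e+00  1.5218e+00]
go mm: tx 3.1 ty -42.4 tz 123.5 az units -0.0003 | after turn: tx 3.1 ty -42.4
```

Emit:
{"op": "step_arm", "data": {"moves": [{"tx":0.06,"ty":-0.6,"tz":0,"ax":0,"ay":0,"az":-0.003},{"tx":0.06,"ty":-0.6,"tz":0,"ax":0,"ay":0,"az":0},{"tx":0,"ty":-0.5,"tz":0,"ax":0,"ay":0,"az":0},{"tx":0,"ty":0,"tz":0.5,"ax":0,"ay":0,"az":0},{"tx":0,"ty":0,"tz":0.7,"ax":0,"ay":0,"az":0}]}}

```text
clock: 28.65
eef_pos: [595.0, 131.3, 160.9]
tcp_rot: [3.141, -0.0, 0.199]
contact_force: [-0.2, 0.5, -1.3]
opening: 0.682
grasp_force: 54.1
```

Emit:
{"op": "step_arm", "data": {"moves": [{"tx":0,"ty":0,"tz":0.7,"ax":0,"ay":0,"az":0},{"tx":0,"ty":0,"tz":0.5,"ax":0,"ay":0,"az":0},{"tx":0,"ty":0,"tz":0,"ax":0,"ay":0,"az":0},{"tx":0,"ty":0,"tz":0,"ax":0,"ay":0,"az":0}]}}

```text
clock: 29.15
eef_pos: [595.4, 131.1, 132.0]
tcp_rot: [3.142, -0.0, 0.198]
contact_force: [-0.1, -0.5, -0.4]
opening: 0.681
grasp_force: 54.1
```

Run:
```python
from h import *
togo(595.4,130.4,.193,68.3)
```

```text
t 29.15 tcp [595.4 131.1 132. ] rot [ 3.1416e+00 -4.0000e-04  1.9780e-01] F [-0.1 -0.5 -0.4] q [ 0.2142  0.4688  1.7671 -0.      0.9053  1.5872]
go mm: tx -0.1 ty 0.6 tz 63.7 az units 0.0031 | after turn: tx -0.1 ty 0.6
```

Emit:
{"op": "step_arm", "data": {"moves": [{"tx":0,"ty":0.025,"tz":0.4,"ax":0,"ay":0,"az":0},{"tx":0,"ty":0,"tz":0.4,"ax":0,"ay":0,"az":0},{"tx":0,"ty":0,"tz":0.4,"ax":0,"ay":0,"az":0},{"tx":0,"ty":0,"tz":0.4,"ax":0,"ay":0,"az":0},{"tx":0,"ty":0,"tz":0.3,"ax":0,"ay":0,"az":0}]}}

```text
clock: 29.78
eef_pos: [594.9, 130.5, 83.4]
tcp_rot: [3.142, 0.001, 0.198]
contact_force: [-1.1, 0.2, -1.0]
opening: 0.678
grasp_force: 54.1
```

Emit:
{"op": "step_arm", "data": {"moves": [{"tx":0,"ty":0,"tz":0.2,"ax":0,"ay":0,"az":0},{"tx":0,"ty":0,"tz":0.2,"ax":0,"ay":0,"az":0},{"tx":0,"ty":0,"tz":0.1,"ax":0,"ay":0,"az":0},{"tx":0,"ty":0,"tz":0.05,"ax":0,"ay":0,"az":0},{"tx":0,"ty":0,"tz":0,"ax":0,"ay":0,"az":0}]}}

```text
clock: 30.4
eef_pos: [595.2, 130.5, 70.6]
tcp_rot: [3.142, -0.0, 0.198]
contact_force: [0.3, 0.8, -0.7]
opening: 0.68
grasp_force: 54.1
```

Emit:
{"op": "step_arm", "data": {"moves": [{"tx":0,"ty":0,"tz":0.04,"ax":0,"ay":0,"az":0},{"tx":0,"ty":0,"tz":0.03,"ax":0,"ay":0,"az":0},{"tx":0,"ty":0,"tz":0.03,"ax":0,"ay":0,"az":0},{"tx":0,"ty":0,"tz":0,"ax":0,"ay":0,"az":0}]}}

```text
clock: 30.9
eef_pos: [595.2, 130.5, 68.0]
tcp_rot: [3.142, 0.0, 0.198]
contact_force: [0.4, 0.4, -0.9]
opening: 0.682
grasp_force: 54.1
```

Emit:
{"op": "step_arm", "data": {"moves": [{"tx":0,"ty":0,"tz":0.03,"ax":0,"ay":0,"az":0},{"tx":0,"ty":0,"tz":0.03,"ax":0,"ay":0,"az":0},{"tx":0,"ty":0,"tz":0,"ax":0,"ay":0,"az":0}]}}

```text
clock: 31.28
eef_pos: [595.2, 130.5, 67.9]
tcp_rot: [-3.142, -0.0, 0.198]
contact_force: [-4.5, -0.8, 13.8]
opening: 0.68
grasp_force: 55.7
```

Emit:
{"op": "step_arm", "data": {"moves": [{"tx":0,"ty":0,"tz":0,"ax":0,"ay":0,"az":0},{"tx":0,"ty":0,"tz":0,"ax":0,"ay":0,"az":0},{"tx":0,"ty":0,"tz":0,"ax":0,"ay":0,"az":0},{"tx":0,"ty":0,"tz":-0.4,"ax":0,"ay":0,"az":0},{"tx":0,"ty":0,"tz":-0.9,"ax":0,"ay":0,"az":0}], "gripper": 1}}

```text
clock: 31.9
eef_pos: [594.5, 130.4, 98.9]
tcp_rot: [3.142, 0.002, 0.198]
contact_force: [-0.3, -0.1, 0.5]
opening: 0.997
grasp_force: 0.0
```

Emit:
{"op": "step_arm", "data": {"moves": [{"tx":0,"ty":0,"tz":-1,"ax":0,"ay":0,"az":0},{"tx":0,"ty":0,"tz":-1,"ax":0,"ay":0,"az":0},{"tx":0,"ty":0,"tz":-1,"ax":0,"ay":0,"az":0},{"tx":-0.5,"ty":0,"tz":-1,"ax":0,"ay":0,"az":0},{"tx":-0.5,"ty":0,"tz":-1,"ax":0,"ay":0,"az":0}]}}

```text
clock: 32.52
eef_pos: [570.3, 125.5, 225.4]
tcp_rot: [3.142, -0.0, 0.198]
contact_force: [0.4, 0.3, 0.1]
opening: 0.998
grasp_force: 0.0
```

Emit:
{"op": "step_arm", "data": {"moves": [{"tx":-0.5,"ty":0,"tz":-1,"ax":0,"ay":0,"az":0},{"tx":0,"ty":0,"tz":-1,"ax":0,"ay":0,"az":0},{"tx":0,"ty":0,"tz":0,"ax":0,"ay":0,"az":0},{"tx":0,"ty":0,"tz":0,"ax":0,"ay":0,"az":0}]}}

```text
clock: 33.02
eef_pos: [558.1, 123.1, 273.6]
tcp_rot: [-3.142, 0.0, 0.198]
contact_force: [-0.1, 0.1, -0.0]
opening: 1.002
grasp_force: 0.0
```

Run:
```python
from h import *
x,y,t=findplaque((577.3,127),z=54); u=np.array([np.cos(.194),np.sin(.194)]); e=np.array([x-577.3,y-127]); print('err along',e@u,'left',e@[-u[1],u[0]])
im,d,K,T=load('wrist'); cv2.imwrite('pics/w5.png',np.hstack([cv2.resize(im[60:300,170:350],(600,600),interpolation=cv2.INTER_CUBIC)[:,:,::-1]]))
togo(461.5,104.5,.194)
```

```text
plaque 577.4 126.4 size 108.9 59.9 ang 10.9 0.1903 rows 115 201 cols 233 282
err along -0.019753090699295126 left -0.6196942115713301
t 33.075 tcp [557.9 123.  273.2] rot [3.1416e+00 1.3000e-03 1.9800e-01] F [ 0.1 -0.2 -0.3] q [ 0.2144  0.2546  1.7315 -0.      1.1569  1.5872]
go mm: tx -98.2 ty -0.8  az units 0.0025 | after turn: tx -98.2 ty -0.4
```

View pics/w5.png

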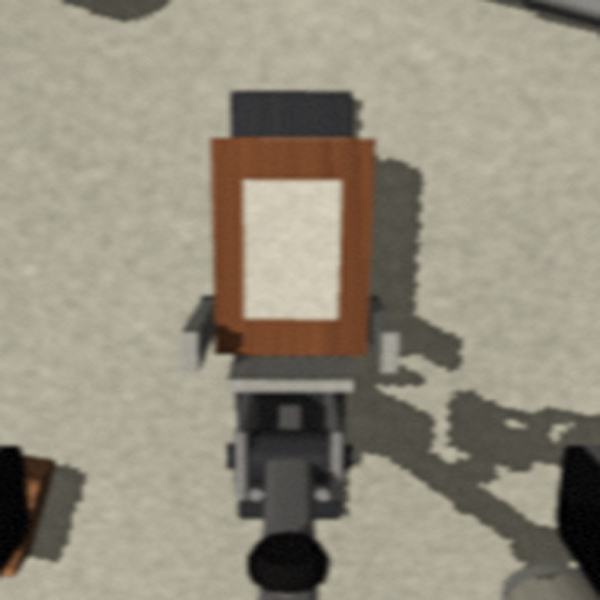

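Run:
```python
from h import *
from scipy.optimize import least_squares
im,d,K,T=load('wrist'); P=cloud(d,K,T)
m=np.zeros(d.shape,bool); m[270:300,240:272]=1
q=P[m&(im.max(-1)<60)&(P[...,2]>235)&(P[...,2]<300)]; print(len(q),q.mean(0))
f=least_squares(lambda c:np.linalg.norm(q-c,axis=1)-16,[461,104,269],loss='soft_l1'); print(f.x,np.abs(f.fun).mean())
togo(f.x[0],f.x[1],.194,f.x[2]+6)
```

```text
0 [nan nan nan]
[461. 104. 269.] nan
t 33.075 tcp [557.9 123.  273.2] rot [3.1416e+00 1.3000e-03 1.9800e-01] F [ 0.1 -0.2 -0.3] q [ 0.2144  0.2546  1.7315 -0.      1.1569  1.5872]
go mm: tx -98.8 ty -0.4 tz -1.8 az units 0.0025 | after turn: tx -98.8 ty -0.0<stdin>:5: RuntimeWarning: Mean of empty slice.
  ret = um.true_divide(
<stdin>:6: RuntimeWarning: Mean of empty slice.
  ret = ret.dtype.type(ret / rcount)
```

Emit:
{"op": "step_arm", "data": {"moves": [{"tx":0,"ty":0,"tz":-0.9,"ax":0,"ay":0,"az":0.0025},{"tx":0,"ty":0,"tz":-0.9,"ax":0,"ay":0,"az":0},{"tx":0,"ty":0,"tz":-0.9,"ax":0,"ay":0,"az":0},{"tx":0,"ty":0,"tz":0,"ax":0,"ay":0,"az":0},{"tx":0,"ty":0,"tz":0,"ax":0,"ay":0,"az":0}]}}

```text
clock: 33.7
eef_pos: [557.9, 123.0, 339.9]
tcp_rot: [3.142, 0.002, 0.194]
contact_force: [-0.5, -0.0, -0.6]
opening: 0.996
grasp_force: 0.0
```

Run:
```python
from h import *
from scipy.optimize import least_squares
im,d,K,T=grab('wrist'); P=cloud(d,K,T)
D=np.hypot(P[...,0]-461.5,P[...,1]-104.5)
q=P[(D<40)&(P[...,2]>240)&(P[...,2]<310)&(d>0)]; print(len(q))
if len(q):
  f=least_squares(lambda c:np.linalg.norm(q-c,axis=1)-16,[461,104,269],loss='soft_l1'); print(f.x,np.abs(f.fun).mean()); togo(f.x[0],f.x[1],.194,f.x[2]+6)
```

```text
603
[463.27766894 104.5714958  262.69219772] 1.9858068651265501
t 33.75 tcp [557.8 123.  339.8] rot [3.1415e+00 2.4000e-03 1.9410e-01] F [0.  0.1 0.3] q [ 0.2144  0.2006  1.6509 -0.      1.2925  1.5911]
go mm: tx -96.3 ty -0.2 tz 71.2 az units 0.0000 | after turn: tx -96.3 ty -0.2
```

Emit:
{"op": "step_arm", "data": {"moves": [{"tx":-0.95,"ty":0,"tz":0,"ax":0,"ay":0,"az":0},{"tx":-0.98,"ty":0,"tz":0,"ax":0,"ay":0,"az":0},{"tx":-0.98,"ty":0,"tz":0,"ax":0,"ay":0,"az":0},{"tx":-0.98,"ty":0,"tz":0,"ax":0,"ay":0,"az":0},{"tx":0,"ty":0,"tz":0,"ax":0,"ay":0,"az":0}]}}

```text
clock: 34.38
eef_pos: [461.6, 104.1, 340.7]
tcp_rot: [3.142, 0.002, 0.194]
contact_force: [0.7, 0.6, 0.6]
opening: 1.003
grasp_force: 0.0
```

Emit:
{"op": "step_arm", "data": {"moves": [{"tx":0,"ty":0,"tz":0.4,"ax":0,"ay":0,"az":0},{"tx":0,"ty":0,"tz":0.6,"ax":0,"ay":0,"az":0},{"tx":0,"ty":0,"tz":0.6,"ax":0,"ay":0,"az":0},{"tx":0,"ty":0,"tz":0.6,"ax":0,"ay":0,"az":0},{"tx":0,"ty":0,"tz":0.4,"ax":0,"ay":0,"az":0}]}}

```text
clock: 35.0
eef_pos: [462.7, 104.3, 275.1]
tcp_rot: [3.142, 0.001, 0.194]
contact_force: [-0.6, -0.8, 0.9]
opening: 1.005
grasp_force: 0.0
```

Emit:
{"op": "step_arm", "data": {"moves": [{"tx":0,"ty":0,"tz":0,"ax":0,"ay":0,"az":0},{"tx":0,"ty":0,"tz":0,"ax":0,"ay":0,"az":0},{"tx":0,"ty":0,"tz":0,"ax":0,"ay":0,"az":0},{"tx":0,"ty":0,"tz":0,"ax":0,"ay":0,"az":0},{"tx":0,"ty":0,"tz":0,"ax":0,"ay":0,"az":0}], "gripper": 0.2, "newtons": 30}}

```text
clock: 35.62
eef_pos: [463.3, 105.3, 277.4]
tcp_rot: [-3.14, -0.002, 0.194]
contact_force: [-1.1, 6.1, 4.8]
opening: 0.349
grasp_force: 29.6
```

Run:
```python
import numpy as np
th=np.r_[1.7,1.65,np.arange(1.57,-0.01,-.0825),-0.05,-0.09,-.12]
for a,b in zip(th,th[1:]): print('%.2f>%.2f tx %.3f tz %.3f'%(a,b,180*(np.cos(b)-np.cos(a))/25,180*(np.sin(a)-np.sin(b))/25))
```

```text
1.70>1.65 tx 0.358 tz -0.037
1.65>1.57 tx 0.575 tz -0.023
1.57>1.49 tx 0.593 tz 0.025
1.49>1.41 tx 0.589 tz 0.074
1.41>1.32 tx 0.581 tz 0.122
1.32>1.24 tx 0.569 tz 0.170
1.24>1.16 tx 0.553 tz 0.216
1.16>1.07 tx 0.534 tz 0.261
1.07>0.99 tx 0.510 tz 0.304
0.99>0.91 tx 0.483 tz 0.345
0.91>0.83 tx 0.453 tz 0.383
0.83>0.74 tx 0.420 tz 0.420
0.74>0.66 tx 0.384 tz 0.453
0.66>0.58 tx 0.346 tz 0.483
0.58>0.50 tx 0.305 tz 0.510
0.50>0.41 tx 0.262 tz 0.533
0.41>0.33 tx 0.217 tz 0.553
0.33>0.25 tx 0.171 tz 0.569
0.25>0.17 tx 0.123 tz 0.581
0.17>0.08 tx 0.075 tz 0.589
0.08>0.00 tx 0.026 tz 0.593
0.00>-0.05 tx -0.009 tz 0.378
-0.05>-0.09 tx -0.020 tz 0.287
-0.09>-0.12 tx -0.023 tz 0.215
```

Emit:
{"op": "step_arm", "data": {"moves": [{"tx":0.36,"ty":0,"tz":-0.04,"ax":0,"ay":0,"az":0},{"tx":0.575,"ty":0,"tz":-0.02,"ax":0,"ay":0,"az":0},{"tx":0.59,"ty":0,"tz":0.025,"ax":0,"ay":0,"az":0},{"tx":0.59,"ty":0,"tz":0.075,"ax":0,"ay":0,"az":0}]}}

```text
clock: 36.12
eef_pos: [515.3, 115.5, 276.0]
tcp_rot: [-3.14, -0.001, 0.194]
contact_force: [-1.2, 5.3, 0.1]
opening: 0.355
grasp_force: 29.9
```

Emit:
{"op": "step_arm", "data": {"moves": [{"tx":0,"ty":0,"tz":0,"ax":0,"ay":0,"az":0}]}}

```text
clock: 36.25
eef_pos: [515.9, 115.6, 275.9]
tcp_rot: [-3.14, -0.001, 0.194]
contact_force: [-1.3, 5.3, 2.5]
opening: 0.352
grasp_force: 30.4
```

Emit:
{"op": "step_arm", "data": {"moves": [{"tx":0.58,"ty":0,"tz":0.12,"ax":0,"ay":0,"az":0},{"tx":0.57,"ty":0,"tz":0.17,"ax":0,"ay":0,"az":0},{"tx":0.55,"ty":0,"tz":0.215,"ax":0,"ay":0,"az":0},{"tx":0.535,"ty":0,"tz":0.26,"ax":0,"ay":0,"az":0},{"tx":0.51,"ty":0,"tz":0.305,"ax":0,"ay":0,"az":0}]}}

```text
clock: 36.88
eef_pos: [583.1, 128.9, 249.1]
tcp_rot: [-3.14, -0.001, 0.194]
contact_force: [-0.7, 5.5, -0.5]
opening: 0.35
grasp_force: 30.7
```

Emit:
{"op": "step_arm", "data": {"moves": [{"tx":0.485,"ty":0,"tz":0.345,"ax":0,"ay":0,"az":0},{"tx":0.455,"ty":0,"tz":0.385,"ax":0,"ay":0,"az":0},{"tx":0.42,"ty":0,"tz":0.42,"ax":0,"ay":0,"az":0},{"tx":0.385,"ty":0,"tz":0.455,"ax":0,"ay":0,"az":0},{"tx":0.345,"ty":0,"tz":0.485,"ax":0,"ay":0,"az":0}]}}

```text
clock: 37.5
eef_pos: [634.5, 138.9, 196.6]
tcp_rot: [-3.14, -0.002, 0.194]
contact_force: [0.6, 5.5, -0.6]
opening: 0.349
grasp_force: 31.1
```

Emit:
{"op": "step_arm", "data": {"moves": [{"tx":0.305,"ty":0,"tz":0.51,"ax":0,"ay":0,"az":0},{"tx":0.26,"ty":0,"tz":0.535,"ax":0,"ay":0,"az":0},{"tx":0.215,"ty":0,"tz":0.555,"ax":0,"ay":0,"az":0},{"tx":0.17,"ty":0,"tz":0.57,"ax":0,"ay":0,"az":0},{"tx":0.125,"ty":0,"tz":0.58,"ax":0,"ay":0,"az":0}]}}

```text
clock: 38.12
eef_pos: [660.6, 144.1, 127.5]
tcp_rot: [-3.141, -0.001, 0.194]
contact_force: [-0.2, 5.6, -1.5]
opening: 0.353
grasp_force: 31.1
```

Emit:
{"op": "step_arm", "data": {"moves": [{"tx":0.075,"ty":0,"tz":0.59,"ax":0,"ay":0,"az":0},{"tx":0.025,"ty":0,"tz":0.595,"ax":0,"ay":0,"az":0},{"tx":0,"ty":0,"tz":0,"ax":0,"ay":0,"az":0}]}}

```text
clock: 38.5
eef_pos: [662.8, 144.5, 97.0]
tcp_rot: [-3.141, -0.001, 0.194]
contact_force: [2.0, 5.0, -1.6]
opening: 0.351
grasp_force: 31.0
```

Emit:
{"op": "step_arm", "data": {"moves": [{"tx":-0.01,"ty":0,"tz":0.3,"ax":0,"ay":0,"az":0},{"tx":-0.02,"ty":0,"tz":0.25,"ax":0,"ay":0,"az":0},{"tx":-0.02,"ty":0,"tz":0.2,"ax":0,"ay":0,"az":0},{"tx":-0.02,"ty":0,"tz":0.1,"ax":0,"ay":0,"az":0},{"tx":0,"ty":0,"tz":0,"ax":0,"ay":0,"az":0}]}}

```text
clock: 39.12
eef_pos: [661.4, 144.2, 76.7]
tcp_rot: [-3.141, -0.002, 0.194]
contact_force: [2.2, 7.1, -2.0]
opening: 0.348
grasp_force: 30.9
```

Emit:
{"op": "step_arm", "data": {"moves": [{"tx":0,"ty":0,"tz":0.06,"ax":0,"ay":0,"az":0},{"tx":0,"ty":0,"tz":0,"ax":0,"ay":0,"az":0}]}}

```text
clock: 39.38
eef_pos: [661.2, 144.2, 75.4]
tcp_rot: [-3.141, -0.001, 0.194]
contact_force: [1.5, 5.9, -2.2]
opening: 0.352
grasp_force: 30.9
```

Emit:
{"op": "step_arm", "data": {"moves": [{"tx":0,"ty":0,"tz":0.06,"ax":0,"ay":0,"az":0},{"tx":0,"ty":0,"tz":0.04,"ax":0,"ay":0,"az":0},{"tx":0,"ty":0,"tz":0,"ax":0,"ay":0,"az":0}]}}

```text
clock: 39.75
eef_pos: [661.3, 144.2, 74.4]
tcp_rot: [-3.141, -0.002, 0.194]
contact_force: [-2.9, 4.8, 9.9]
opening: 0.35
grasp_force: 31.9
```

Emit:
{"op": "step_arm", "data": {"moves": [{"tx":0,"ty":0,"tz":0,"ax":0,"ay":0,"az":0},{"tx":0,"ty":0,"tz":0,"ax":0,"ay":0,"az":0},{"tx":0,"ty":0,"tz":0,"ax":0,"ay":0,"az":0},{"tx":0,"ty":0,"tz":0,"ax":0,"ay":0,"az":0},{"tx":0,"ty":0,"tz":0,"ax":0,"ay":0,"az":0}], "gripper": 1}}

```text
clock: 40.38
eef_pos: [660.6, 143.2, 72.8]
tcp_rot: [3.142, 0.0, 0.194]
contact_force: [-0.1, -0.4, -0.3]
opening: 0.995
grasp_force: 0.0
```

Emit:
{"op": "step_arm", "data": {"moves": [{"tx":0,"ty":0,"tz":-0.5,"ax":0,"ay":0,"az":0},{"tx":0,"ty":0,"tz":-1,"ax":0,"ay":0,"az":0},{"tx":0,"ty":0,"tz":-1,"ax":0,"ay":0,"az":0},{"tx":0,"ty":0,"tz":-1,"ax":0,"ay":0,"az":0},{"tx":0,"ty":0,"tz":-1,"ax":0,"ay":0,"az":0}]}}

```text
clock: 41.0
eef_pos: [660.7, 143.2, 187.3]
tcp_rot: [3.142, -0.001, 0.194]
contact_force: [-0.4, 0.9, 0.2]
opening: 0.997
grasp_force: 0.0
```

Emit:
{"op": "step_arm", "data": {"moves": [{"tx":-0.7,"ty":0,"tz":-1,"ax":0,"ay":0,"az":0},{"tx":-0.7,"ty":0,"tz":-0.5,"ax":0,"ay":0,"az":0},{"tx":0,"ty":0,"tz":0,"ax":0,"ay":0,"az":0},{"tx":0,"ty":0,"tz":0,"ax":0,"ay":0,"az":0}]}}

```text
clock: 41.5
eef_pos: [626.6, 136.5, 223.1]
tcp_rot: [3.142, -0.001, 0.194]
contact_force: [-0.1, -0.2, 0.0]
opening: 0.998
grasp_force: 0.0
```

Run:
```python
from h import *
im,d,K,T=grab('wrist'); P=cloud(d,K,T)
q=P[(np.hypot(P[...,0]-661,P[...,1]-144)<14)&(P[...,2]>40)]; print('ball top z',np.percentile(q[:,2],[50,99]))
a=im[:,100:420][:,:,::-1]; b,_,_,_=grab('side'); b=cv2.resize(b[110:260,140:340],(512,384))[:,:,::-1]
cv2.imwrite('pics/c6.png',cv2.resize(np.hstack([a,b]),(790,365))); togo(661,144.2,.194)
```

```text
ball top z [81.44962469 85.38190404]
t 41.6 tcp [626.5 136.5 222.3] rot [-3.1416e+00  5.0000e-04  1.9410e-01] F [ 0.1  0.1 -0.4] q [0.2122 0.41   1.6282 0.     1.1039 1.5889]
go mm: tx 35.3 ty -0.9  az units 0.0001 | after turn: tx 35.3 ty -0.9
```

View pics/c6.png

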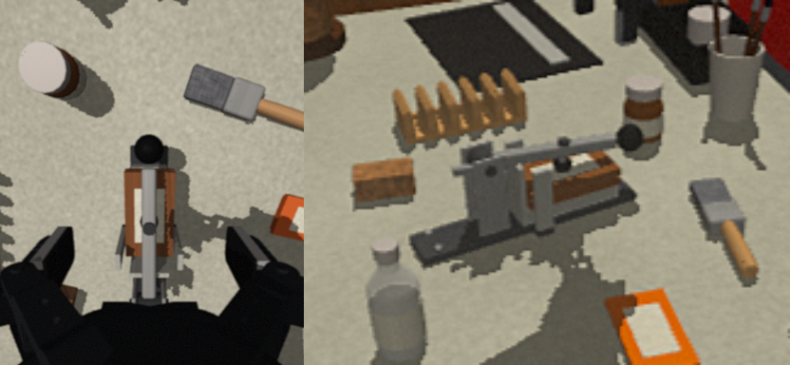

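Emit:
{"op": "step_arm", "data": {"moves": [{"tx":0,"ty":0,"tz":-0.8,"ax":0,"ay":0,"az":0},{"tx":-0.6,"ty":0.86,"tz":-0.6,"ax":0,"ay":0,"az":0},{"tx":-0.6,"ty":0.86,"tz":-0.6,"ax":0,"ay":0,"az":0},{"tx":-0.6,"ty":0.86,"tz":-0.6,"ax":0,"ay":0,"az":0},{"tx":-0.6,"ty":0.86,"tz":-0.6,"ax":0,"ay":0,"az":0}]}}

```text
clock: 42.22
eef_pos: [582.9, 38.4, 303.9]
tcp_rot: [3.141, -0.0, 0.193]
contact_force: [0.7, 0.3, -1.6]
opening: 1.003
grasp_force: 0.0
```

Emit:
{"op": "step_arm", "data": {"moves": [{"tx":-0.6,"ty":0.86,"tz":-0.6,"ax":0,"ay":0,"az":0},{"tx":-0.6,"ty":0.86,"tz":-0.6,"ax":0,"ay":0,"az":0},{"tx":-0.6,"ty":0.86,"tz":-0.6,"ax":0,"ay":0,"az":0},{"tx":-0.6,"ty":0.86,"tz":-0.6,"ax":0,"ay":0,"az":0},{"tx":-0.6,"ty":0.86,"tz":-0.6,"ax":0,"ay":0,"az":0}]}}

```text
clock: 42.85
eef_pos: [529.7, -81.3, 378.9]
tcp_rot: [3.141, -0.0, 0.193]
contact_force: [0.4, -0.8, 0.1]
opening: 1.0
grasp_force: 0.0
```

Emit:
{"op": "step_arm", "data": {"moves": [{"tx":-0.6,"ty":0.86,"tz":-0.6,"ax":0,"ay":0,"az":0},{"tx":-0.6,"ty":0.86,"tz":0,"ax":0,"ay":0,"az":0},{"tx":-0.6,"ty":0.86,"tz":0,"ax":0,"ay":0,"az":0},{"tx":0,"ty":0,"tz":0,"ax":0,"ay":0.1,"az":0},{"tx":0,"ty":0,"tz":0,"ax":0,"ay":0.1,"az":0}]}}

```text
clock: 43.48
eef_pos: [498.6, -152.6, 393.6]
tcp_rot: [3.14, -0.319, 0.193]
contact_force: [0.3, 0.1, -0.4]
opening: 0.999
grasp_force: 0.0
```

Run:
```python
from h import *
togo(0,0,0)
```

```text
t 43.475 tcp [ 498.6 -152.6  393.6] rot [ 3.1399 -0.3194  0.1931] F [ 0.3  0.1 -0.4] q [-0.4074 -0.0592  1.8519  0.1999  1.0899  0.901 ]
go mm: tx -460.1 ty -245.5  az units 0.1230 | after turn: tx -498.6 ty -152.6
```

Emit:
{"op": "step_arm", "data": {"moves": [{"tx":0,"ty":0,"tz":0,"ax":0,"ay":0.1,"az":0},{"tx":0,"ty":0,"tz":0,"ax":0,"ay":0.1,"az":0},{"tx":0,"ty":0,"tz":0,"ax":0,"ay":0.1,"az":0},{"tx":0,"ty":0,"tz":0,"ax":0,"ay":0.1,"az":0},{"tx":0,"ty":0,"tz":0,"ax":0,"ay":0.1,"az":0}]}}

```text
clock: 44.1
eef_pos: [498.4, -149.4, 392.6]
tcp_rot: [-3.135, -1.054, 0.195]
contact_force: [0.2, 0.8, -0.6]
opening: 1.002
grasp_force: 0.0
```

Emit:
{"op": "step_arm", "data": {"moves": [{"tx":0,"ty":0,"tz":0,"ax":0,"ay":0.1,"az":0},{"tx":0,"ty":0,"tz":0,"ax":0,"ay":0.1,"az":0},{"tx":0,"ty":0,"tz":0,"ax":0,"ay":0.1,"az":0},{"tx":0,"ty":0,"tz":0,"ax":0,"ay":0,"az":0},{"tx":0,"ty":0,"tz":0,"ax":0,"ay":0,"az":0}]}}

```text
clock: 44.72
eef_pos: [499.7, -147.6, 391.4]
tcp_rot: [-3.011, -1.499, 0.078]
contact_force: [0.3, -0.2, 0.8]
opening: 1.0
grasp_force: 0.0
```

Run:
```python
from h import *
togo(0,0,0)
```

```text
t 44.725 tcp [ 499.7 -147.6  391.4] rot [-3.0115 -1.4989  0.0775] F [ 0.3 -0.2  0.8] q [-0.8487  0.1088  2.4492  1.9736  1.2348 -1.0284]
go mm: tx -486.8 ty -185.9  az units 0.0494 | after turn: tx -499.7 ty -147.6
```

```bash
cat > kin.py <<'E'
import numpy as np
from scipy.spatial.transform import Rotation as Ro
from scipy.optimize import least_squares
L1,L2,ph=566.48,497.17,.115
def wrist(q,h): 
    rr=L1*np.sin(q[1])+L2*np.sin(q[1]+q[2]+ph); z=h+L1*np.cos(q[1])+L2*np.cos(q[1]+q[2]+ph)
    return np.array([rr*np.cos(q[0]),rr*np.sin(q[0]),z])
E
python3 - <<'E'
from kin import *
q=[-.8487,.1088,2.4492,1.9736,1.2348,-1.0284]; p=np.array([499.7,-147.6,391.4]); R=Ro.from_euler('xyz',[-3.0115,-1.4989,.0775]).as_matrix()
q2=[-.4074,-.0592,1.8519,.1999,1.0899,.901]; p2=np.array([498.6,-152.6,393.6]); R2=Ro.from_euler('xyz',[3.1399,-.3194,.1931]).as_matrix()
f=least_squares(lambda x: np.r_[p-R@[x[1],x[2],x[0]]-wrist(q,x[0]-23.43),p2-R2@[x[1],x[2],x[0]]-wrist(q2,x[0]-23.43)],[230,0,0]); print(f.x,f.fun)
L3=f.x[0]; h=L3-23.43
# rack: tool z along (cos4.8,sin4.8), slots
a=np.radians(4.8)
for s in(-60,-30,0,30,60):
    c=np.array([498.7,371.2])+s*np.array([np.cos(a),np.sin(a)])
    for zz in(98,200,):
        tcp=np.array([*(c-18*np.array([np.cos(a),np.sin(a)])),zz]); w=tcp-L3*np.array([np.cos(a),np.sin(a),0])
        rr=np.hypot(w[0],w[1]); zr=w[2]-h; D=np.hypot(rr,zr); c3=(D*D-L1**2-L2**2)/(2*L1*L2); q3=np.arccos(c3)-ph
        q2_=np.arctan2(rr,zr)-np.arctan2(L2*np.sin(q3+ph),L1+L2*c3)
        q1=np.arctan2(w[1],w[0]); F=np.array([np.cos(q1)*np.sin(q2_+q3),np.sin(q1)*np.sin(q2_+q3),np.cos(q2_+q3)])
        t=np.array([np.cos(a),np.sin(a),0]); q5=np.arccos(F@t); n=np.array([np.cos(q1)*np.cos(q2_+q3),np.sin(q1)*np.cos(q2_+q3),-np.sin(q2_+q3)]); lat=np.array([-np.sin(q1),np.cos(q1),0])
        print(s,zz,'wrist',w.round(0),'q1 %.2f q2 %.2f q3 %.2f q4 %.2f q5 %.2f'%(q1,q2_,q3,np.arctan2(t@lat,t@n)%(2*np.pi),q5))
E
```

```text
[ 3.18317111e+02  8.06924743e-02 -1.38783064e+00] [ 0.24324623  0.1552654  -0.4606523   0.55041978  0.00751525 -0.2326779 ]
-60 98 wrist [104. 338.  98.] q1 1.27 q2 1.05 q3 2.26 q4 4.34 q5 1.63
-60 200 wrist [104. 338. 200.] q1 1.27 q2 0.79 q3 2.34 q4 4.33 q5 1.56
-30 98 wrist [134. 341.  98.] q1 1.20 q2 1.04 q3 2.23 q4 4.26 q5 1.63
-30 200 wrist [134. 341. 200.] q1 1.20 q2 0.78 q3 2.31 q4 4.26 q5 1.55
0 98 wrist [164. 343.  98.] q1 1.13 q2 1.04 q3 2.21 q4 4.19 q5 1.62
0 200 wrist [164. 343. 200.] q1 1.13 q2 0.78 q3 2.28 q4 4.18 q5 1.53
30 98 wrist [193. 346.  98.] q1 1.06 q2 1.03 q3 2.18 q4 4.12 q5 1.61
30 200 wrist [193. 346. 200.] q1 1.06 q2 0.78 q3 2.25 q4 4.12 q5 1.51
60 98 wrist [223. 348.  98.] q1 1.00 q2 1.02 q3 2.15 q4 4.06 q5 1.59
60 200 wrist [223. 348. 200.] q1 1.00 q2 0.78 q3 2.22 q4 4.06 q5 1.48
```

```bash
cat >> kin.py <<'E'
L3,h=318.32,294.9
def fkR(q): return (Ro.from_euler('z',q[0])*Ro.from_euler('y',q[1]+q[2])*Ro.from_euler('z',q[3])*Ro.from_euler('y',q[4])*Ro.from_euler('z',q[5]+np.pi/2)).as_matrix()
def ik(p,R):
    w=np.array(p)-L3*R[:,2]; rr=np.hypot(w[0],w[1]); zr=w[2]-h; D=np.hypot(rr,zr); c3=(D*D-L1**2-L2**2)/(2*L1*L2); q3=np.arccos(c3)-ph
    q2=np.arctan2(rr,zr)-np.arctan2(L2*np.sin(q3+ph),L1+L2*c3); q1=np.arctan2(w[1],w[0])
    W=(Ro.from_euler('z',q1)*Ro.from_euler('y',q2+q3)).as_matrix().T@R
    q5=np.arccos(W[2,2]); q4=np.arctan2(W[1,2],W[0,2]); q6=np.arctan2(W[2,1],-W[2,0])-np.pi/2
    if q4<-1.3: q4+=2*np.pi
    return np.array([q1,q2,q3,q4,q5,(q6+np.pi)%(2*np.pi)-np.pi])
def down(yaw): return Ro.from_euler('xyz',[np.pi,0,yaw]).as_matrix()
def tilt(yaw,a): return down(yaw)@Ro.from_euler('y',a).as_matrix()   # a=pi/2: tool points along yaw, tool x up
def delta(p,R):
    from rig import r
    s=r.sense(); Rc=Ro.from_euler('xyz',s['tcp_rot']).as_matrix()
    print('t',s['clock'],'tcp',s['eef_pos'].round(1),'rot',s['tcp_rot'].round(3),'q',s['qpos'].round(2),'F',s['contact_force'].round(1))
    print('move mm (tool axes now)',(Rc.T@(np.array(p)-s['eef_pos'])).round(1),'turn units',(Ro.from_matrix(Rc.T@R).as_rotvec()/np.pi*2).round(3),'| move mm in target axes',(R.T@(np.array(p)-s['eef_pos'])).round(1))
E
python3 - <<'E'
from kin import *
q=[-.8487,.1088,2.4492,1.9736,1.2348,-1.0284]; R=Ro.from_euler('xyz',[-3.0115,-1.4989,.0775]).as_matrix()
print('check',np.abs(fkR(q)-R).max(),ik([499.7,-147.6,391.4],R).round(3))
for n,p,Rr in [('nest high',(612,133,330),down(.194)),('yawed',(612,133,330),down(1.2)),('t45',(612,133,330),tilt(1.2,.8)),('t90',(612,133,330),tilt(1.2,1.57)),('mid',(560,250,330),tilt(.6,1.57)),('above s4',(545,375,220),tilt(.084,1.57)),('s4',(541,375,98),tilt(.084,1.57)),('above s3',(511,372,220),tilt(.084,1.57)),('s3',(511,372,98),tilt(.084,1.57))]: print(n,ik(p,Rr).round(2))
delta((650,142,200),down(.194))
E
```

```text
check 7.002749843978973e-05 [-0.845  0.108  2.452  1.977  1.234 -1.031]
nest high [ 0.21  0.3   1.55 -0.    1.3   1.59]
yawed [ 0.21  0.3   1.55 -0.    1.3   0.58]
t45 [-0.15  0.24  1.85  0.92  1.07 -0.26]
t90 [-0.32  0.56  2.    1.61  1.54 -0.99]
mid [ 0.23  0.39  2.45  2.76  1.29 -1.46]
above s4 [ 0.99  0.73  2.22  4.06  1.45 -1.72]
s4 [ 1.    1.02  2.14  4.06  1.58 -1.55]
above s3 [ 1.06  0.73  2.26  4.12  1.49 -1.7 ]
s3 [ 1.06  1.03  2.18  4.12  1.61 -1.52]
t 44.725 tcp [ 499.7 -147.6  391.4] rot [-3.011 -1.499  0.078] q [-0.85  0.11  2.45  1.97  1.23 -1.03] F [ 0.3 -0.2  0.8]
move mm (tool axes now) [-178.5 -250.7  219.9] turn units [-0.011 -0.955  0.002] | move mm in target axes [ 203.3 -255.2  191.4]
```

Emit:
{"op": "step_arm", "data": {"moves": [{"tx":0,"ty":0,"tz":0,"ax":-0.001,"ay":-0.095,"az":0},{"tx":0,"ty":0,"tz":0,"ax":-0.001,"ay":-0.095,"az":0},{"tx":0,"ty":0,"tz":0,"ax":-0.001,"ay":-0.095,"az":0},{"tx":0,"ty":0,"tz":0,"ax":-0.001,"ay":-0.095,"az":0},{"tx":0,"ty":0,"tz":0,"ax":-0.001,"ay":-0.095,"az":0}]}}

```text
clock: 45.35
eef_pos: [499.7, -146.2, 394.3]
tcp_rot: [-3.136, -0.796, 0.2]
contact_force: [-1.5, 0.5, -0.5]
opening: 1.002
grasp_force: 0.0
```

Emit:
{"op": "step_arm", "data": {"moves": [{"tx":0,"ty":0,"tz":0,"ax":-0.001,"ay":-0.095,"az":0},{"tx":0,"ty":0,"tz":0,"ax":-0.001,"ay":-0.095,"az":0},{"tx":0,"ty":0,"tz":0,"ax":-0.001,"ay":-0.095,"az":0},{"tx":0,"ty":0,"tz":0,"ax":-0.001,"ay":-0.095,"az":0},{"tx":0,"ty":0,"tz":0,"ax":-0.001,"ay":-0.1,"az":0}]}}

```text
clock: 45.98
eef_pos: [500.8, -145.8, 394.6]
tcp_rot: [3.138, -0.045, 0.202]
contact_force: [0.0, 0.0, 0.6]
opening: 1.003
grasp_force: 0.0
```

Emit:
{"op": "step_arm", "data": {"moves": [{"tx":0.8,"ty":-0.98,"tz":0,"ax":0,"ay":0,"az":0},{"tx":0.8,"ty":-0.98,"tz":0,"ax":0,"ay":0,"az":0},{"tx":0.8,"ty":-0.98,"tz":0,"ax":0,"ay":0,"az":0},{"tx":0.8,"ty":-0.98,"tz":0,"ax":0,"ay":0,"az":0},{"tx":0.8,"ty":-0.98,"tz":0.2,"ax":0,"ay":0,"az":0}]}}

```text
clock: 46.6
eef_pos: [574.6, -4.0, 394.2]
tcp_rot: [-3.141, -0.051, 0.202]
contact_force: [0.4, 0.4, 0.6]
opening: 0.997
grasp_force: 0.0
```

Emit:
{"op": "step_arm", "data": {"moves": [{"tx":0.8,"ty":-0.98,"tz":0.8,"ax":0,"ay":0,"az":0},{"tx":0.8,"ty":-0.98,"tz":0.8,"ax":0,"ay":0,"az":0},{"tx":0.8,"ty":-0.98,"tz":0.8,"ax":0,"ay":0,"az":0},{"tx":0.8,"ty":-0.98,"tz":0.8,"ax":0,"ay":0,"az":0},{"tx":0.8,"ty":-0.98,"tz":0.8,"ax":0,"ay":0,"az":0}]}}

```text
clock: 47.22
eef_pos: [652.0, 138.1, 298.5]
tcp_rot: [-3.138, -0.052, 0.203]
contact_force: [-0.4, -0.1, -0.2]
opening: 1.004
grasp_force: 0.0
```

Emit:
{"op": "step_arm", "data": {"moves": [{"tx":0,"ty":0,"tz":0,"ax":0,"ay":0,"az":0},{"tx":0,"ty":0,"tz":0,"ax":0,"ay":0,"az":0}]}}

```text
clock: 47.48
eef_pos: [650.5, 137.0, 297.4]
tcp_rot: [-3.137, -0.047, 0.204]
contact_force: [0.2, 0.7, 0.5]
opening: 1.004
grasp_force: 0.0
```

Run:
```python
from kin import *
delta((661.3,143.6,160),down(.194))
```

```text
t 47.475 tcp [650.5 137.  297.4] rot [-3.137 -0.047  0.204] q [0.2  0.36 1.53 0.   1.2  1.57] F [0.2 0.7 0.5]
move mm (tool axes now) [  5.5  -3.7 137.8] turn units [-0.003 -0.03   0.007] | move mm in target axes [ 11.9  -4.4 137.4]
```

Emit:
{"op": "step_arm", "data": {"moves": [{"tx":0,"ty":0,"tz":0,"ax":-0.003,"ay":-0.03,"az":0.007},{"tx":0.24,"ty":-0.09,"tz":0.8,"ax":0,"ay":0,"az":0},{"tx":0.24,"ty":-0.09,"tz":1,"ax":0,"ay":0,"az":0},{"tx":0,"ty":0,"tz":1,"ax":0,"ay":0,"az":0},{"tx":0,"ty":0,"tz":1,"ax":0,"ay":0,"az":0}]}}

```text
clock: 48.1
eef_pos: [660.0, 143.4, 198.1]
tcp_rot: [-3.141, 0.004, 0.193]
contact_force: [1.0, -0.4, -0.0]
opening: 1.001
grasp_force: 0.0
```

Emit:
{"op": "step_arm", "data": {"moves": [{"tx":0,"ty":0,"tz":1,"ax":0,"ay":0,"az":0},{"tx":0,"ty":0,"tz":0.7,"ax":0,"ay":0,"az":0},{"tx":0,"ty":0,"tz":0,"ax":0,"ay":0,"az":0},{"tx":0,"ty":0,"tz":0,"ax":0,"ay":0,"az":0}]}}

```text
clock: 48.6
eef_pos: [660.2, 143.9, 157.6]
tcp_rot: [-3.14, 0.005, 0.194]
contact_force: [0.9, 0.2, 0.3]
opening: 1.0
grasp_force: 0.0
```

Run:
```python
from kin import *
delta((661.0,143.6,74),down(.194))
```

```text
t 48.6 tcp [660.2 143.9 157.6] rot [-3.14   0.005  0.194] q [0.21 0.53 1.59 0.   1.02 1.59] F [0.9 0.2 0.3]
move mm (tool axes now) [ 1.2  0.6 83.6] turn units [-0.001  0.003 -0.   ] | move mm in target axes [ 0.8  0.5 83.6]
```

Emit:
{"op": "step_arm", "data": {"moves": [{"tx":0.03,"ty":0,"tz":0.7,"ax":0,"ay":0.003,"az":0},{"tx":0,"ty":0.02,"tz":0.9,"ax":0,"ay":0,"az":0},{"tx":0,"ty":0,"tz":0.9,"ax":0,"ay":0,"az":0},{"tx":0,"ty":0,"tz":0.5,"ax":0,"ay":0,"az":0},{"tx":0,"ty":0,"tz":0.34,"ax":0,"ay":0,"az":0}]}}

```text
clock: 49.22
eef_pos: [660.1, 143.7, 72.5]
tcp_rot: [-3.14, 0.002, 0.194]
contact_force: [-0.1, -0.1, -0.3]
opening: 1.002
grasp_force: 0.0
```

Emit:
{"op": "step_arm", "data": {"moves": [{"tx":0,"ty":0,"tz":0,"ax":0,"ay":0,"az":0},{"tx":0,"ty":0,"tz":0,"ax":0,"ay":0,"az":0},{"tx":0,"ty":0,"tz":0,"ax":0,"ay":0,"az":0},{"tx":0,"ty":0,"tz":0,"ax":0,"ay":0,"az":0},{"tx":0,"ty":0,"tz":0,"ax":0,"ay":0,"az":0}], "gripper": 0.2, "newtons": 35}}

```text
clock: 49.85
eef_pos: [660.5, 144.1, 73.9]
tcp_rot: [-3.14, 0.001, 0.194]
contact_force: [-1.9, 3.5, 5.6]
opening: 0.353
grasp_force: 34.3
```

Emit:
{"op": "step_arm", "data": {"moves": [{"tx":0.03,"ty":0,"tz":-0.3,"ax":0,"ay":0,"az":0},{"tx":0.02,"ty":0,"tz":-0.3,"ax":0,"ay":0,"az":0},{"tx":0.01,"ty":0,"tz":-0.34,"ax":0,"ay":0,"az":0},{"tx":-0.025,"ty":0,"tz":-0.595,"ax":0,"ay":0,"az":0},{"tx":-0.075,"ty":0,"tz":-0.59,"ax":0,"ay":0,"az":0}]}}

```text
clock: 50.48
eef_pos: [658.2, 143.6, 126.4]
tcp_rot: [-3.14, 0.004, 0.194]
contact_force: [-1.5, 4.8, -4.4]
opening: 0.353
grasp_force: 34.9
```

Emit:
{"op": "step_arm", "data": {"moves": [{"tx":-0.125,"ty":0,"tz":-0.58,"ax":0,"ay":0,"az":0},{"tx":-0.17,"ty":0,"tz":-0.57,"ax":0,"ay":0,"az":0},{"tx":-0.215,"ty":0,"tz":-0.555,"ax":0,"ay":0,"az":0},{"tx":-0.26,"ty":0,"tz":-0.535,"ax":0,"ay":0,"az":0},{"tx":-0.305,"ty":0,"tz":-0.51,"ax":0,"ay":0,"az":0}]}}

```text
clock: 51.1
eef_pos: [631.9, 138.4, 195.3]
tcp_rot: [-3.14, 0.004, 0.194]
contact_force: [-1.4, 5.6, -5.5]
opening: 0.352
grasp_force: 34.9
```

Emit:
{"op": "step_arm", "data": {"moves": [{"tx":-0.345,"ty":0,"tz":-0.485,"ax":0,"ay":0,"az":0},{"tx":-0.385,"ty":0,"tz":-0.455,"ax":0,"ay":0,"az":0},{"tx":-0.42,"ty":0,"tz":-0.42,"ax":0,"ay":0,"az":0},{"tx":-0.455,"ty":0,"tz":-0.385,"ax":0,"ay":0,"az":0},{"tx":-0.485,"ty":0,"tz":-0.345,"ax":0,"ay":0,"az":0}]}}

```text
clock: 51.72
eef_pos: [581.0, 128.4, 247.9]
tcp_rot: [-3.139, 0.002, 0.194]
contact_force: [-1.1, 5.9, -3.6]
opening: 0.348
grasp_force: 34.9
```

Emit:
{"op": "step_arm", "data": {"moves": [{"tx":-0.51,"ty":0,"tz":-0.305,"ax":0,"ay":0,"az":0},{"tx":-0.535,"ty":0,"tz":-0.26,"ax":0,"ay":0,"az":0},{"tx":-0.55,"ty":0,"tz":-0.215,"ax":0,"ay":0,"az":0},{"tx":-0.57,"ty":0,"tz":-0.17,"ax":0,"ay":0,"az":0},{"tx":-0.58,"ty":0,"tz":-0.12,"ax":0,"ay":0,"az":0}]}}

```text
clock: 52.35
eef_pos: [514.4, 115.3, 275.5]
tcp_rot: [-3.139, -0.0, 0.194]
contact_force: [1.2, 6.1, -0.8]
opening: 0.356
grasp_force: 35.3
```

Emit:
{"op": "step_arm", "data": {"moves": [{"tx":-0.59,"ty":0,"tz":-0.075,"ax":0,"ay":0,"az":0},{"tx":-0.59,"ty":0,"tz":-0.025,"ax":0,"ay":0,"az":0},{"tx":-0.575,"ty":0,"tz":0.02,"ax":0,"ay":0,"az":0},{"tx":-0.36,"ty":0,"tz":0.04,"ax":0,"ay":0,"az":0},{"tx":0,"ty":0,"tz":0,"ax":0,"ay":0,"az":0}]}}

```text
clock: 52.98
eef_pos: [462.5, 105.1, 277.1]
tcp_rot: [-3.139, -0.001, 0.194]
contact_force: [-0.5, 6.4, 5.6]
opening: 0.348
grasp_force: 34.5
```

Emit:
{"op": "step_arm", "data": {"moves": [{"tx":-0.1,"ty":0,"tz":0.01,"ax":0,"ay":0,"az":0},{"tx":0,"ty":0,"tz":0,"ax":0,"ay":0,"az":0}]}}

```text
clock: 53.22
eef_pos: [460.6, 104.8, 276.9]
tcp_rot: [-3.139, -0.001, 0.194]
contact_force: [-1.5, 6.9, 7.0]
opening: 0.35
grasp_force: 34.6
```

Emit:
{"op": "step_arm", "data": {"moves": [{"tx":0,"ty":0,"tz":0,"ax":0,"ay":0,"az":0},{"tx":0,"ty":0,"tz":0,"ax":0,"ay":0,"az":0},{"tx":0,"ty":0,"tz":0,"ax":0,"ay":0,"az":0},{"tx":0,"ty":0,"tz":0,"ax":0,"ay":0,"az":0},{"tx":0,"ty":0,"tz":-0.5,"ax":0,"ay":0,"az":0}], "gripper": 1}}

```text
clock: 53.85
eef_pos: [459.7, 103.9, 287.4]
tcp_rot: [-3.14, 0.004, 0.194]
contact_force: [-0.3, -0.1, -0.9]
opening: 0.997
grasp_force: 0.0
```

Emit:
{"op": "step_arm", "data": {"moves": [{"tx":0,"ty":0,"tz":-1,"ax":0,"ay":0,"az":0},{"tx":0,"ty":0,"tz":-1,"ax":0,"ay":0,"az":0},{"tx":0.9,"ty":0,"tz":0,"ax":0,"ay":0,"az":0},{"tx":0.9,"ty":0,"tz":0,"ax":0,"ay":0,"az":0},{"tx":0.9,"ty":0,"tz":0,"ax":0,"ay":0,"az":0}]}}

```text
clock: 54.48
eef_pos: [527.4, 117.2, 338.7]
tcp_rot: [-3.14, 0.001, 0.194]
contact_force: [0.4, 0.3, 0.4]
opening: 0.996
grasp_force: 0.0
```

Emit:
{"op": "step_arm", "data": {"moves": [{"tx":0.9,"ty":0,"tz":0.6,"ax":0,"ay":0,"az":0},{"tx":0.6,"ty":0,"tz":0.8,"ax":0,"ay":0,"az":0},{"tx":0,"ty":0,"tz":0.8,"ax":0,"ay":0,"az":0},{"tx":0,"ty":0,"tz":0,"ax":0,"ay":0,"az":0},{"tx":0,"ty":0,"tz":0,"ax":0,"ay":0,"az":0}]}}

```text
clock: 55.1
eef_pos: [563.7, 124.4, 283.7]
tcp_rot: [-3.14, 0.001, 0.194]
contact_force: [-0.1, -0.2, -0.4]
opening: 1.002
grasp_force: 0.0
```

Run:
```python
from h import *
from kin import *
x,y,t=findplaque((577.3,127),z=54); im,d,K,T=load('wrist'); P=cloud(d,K,T)
D=np.hypot(P[...,0]-462,P[...,1]-104.5); q=P[(D<30)&(P[...,2]>255)&(P[...,2]<310)&(d>0)]; print('ball',len(q),q.mean(0))
delta((x+38*np.cos(t),y+38*np.sin(t),90),down(t))
```

```text
plaque 577.1 126.3 size 108.9 59.9 ang 10.88 0.1898 rows 120 203 cols 234 281
ball 0 [nan nan nan]
t 55.15 tcp [563.7 124.5 283.9] rot [-3.14   0.     0.194] q [0.21 0.25 1.71 0.   1.18 1.59] F [ 0.9 -0.2  0.8]
move mm (tool axes now) [ 51.5   1.2 193.9] turn units [-0.001  0.     0.003] | move mm in target axes [ 51.5   0.7 193.9]<stdin>:4: RuntimeWarning: Mean of empty slice.
  ret = um.true_divide(
```

Emit:
{"op": "step_arm", "data": {"moves": [{"tx":0.68,"ty":0.01,"tz":0.8,"ax":0,"ay":0,"az":0.003},{"tx":0.69,"ty":0.01,"tz":1,"ax":0,"ay":0,"az":0},{"tx":0.69,"ty":0.01,"tz":1,"ax":0,"ay":0,"az":0},{"tx":0,"ty":0,"tz":1,"ax":0,"ay":0,"az":0},{"tx":0,"ty":0,"tz":1,"ax":0,"ay":0,"az":0}]}}

```text
clock: 55.78
eef_pos: [614.6, 133.7, 162.9]
tcp_rot: [-3.14, -0.0, 0.189]
contact_force: [-0.4, 0.3, 0.4]
opening: 1.001
grasp_force: 0.0
```

Emit:
{"op": "step_arm", "data": {"moves": [{"tx":0,"ty":0,"tz":1,"ax":0,"ay":0,"az":0},{"tx":0,"ty":0,"tz":1,"ax":0,"ay":0,"az":0},{"tx":0,"ty":0,"tz":0.6,"ax":0,"ay":0,"az":0},{"tx":0,"ty":0,"tz":0,"ax":0,"ay":0,"az":0},{"tx":0,"ty":0,"tz":0,"ax":0,"ay":0,"az":0}]}}

```text
clock: 56.4
eef_pos: [614.4, 133.7, 98.5]
tcp_rot: [-3.14, 0.0, 0.189]
contact_force: [-0.9, -0.5, 0.3]
opening: 0.999
grasp_force: 0.0
```

Run:
```python
from h import *
from kin import *
im,d,K,T=grab('top'); P=cloud(d,K,T); q=P[(np.hypot(P[...,0]-462,P[...,1]-104)<40)&(P[...,2]>200)&(P[...,2]<300)]; print('ball',len(q),q[q[:,2]>265].mean(0),q[:,2].max())
t=.19; delta((577.1+38*np.cos(t),126.3+38*np.sin(t),70),down(t))
```

```text
<stdin>:3: RuntimeWarning: Mean of empty slice.
  ret = um.true_divide(
Traceback (most recent call last):
ValueError: zero-size array to reduction operation maximum which has no identity
```

Run:
```python
from h import *
from kin import *
im,d,K,T=grab('side'); cv2.imwrite('pics/s7.png',cv2.resize(im[80:260,120:340],(733,600),interpolation=cv2.INTER_CUBIC)[:,:,::-1])
t=.19; delta((577.1+38*np.cos(t),126.3+38*np.sin(t),70),down(t))
```

```text
t 56.5 tcp [614.4 133.7  98.6] rot [-3.14  -0.     0.189] q [0.21 0.54 1.74 0.   0.86 1.59] F [-0.1  0.1 -0. ]
move mm (tool axes now) [-0.   0.3 28.6] turn units [-0.001 -0.    -0.   ] | move mm in target axes [-0.   0.3 28.6]
```

View pics/s7.png

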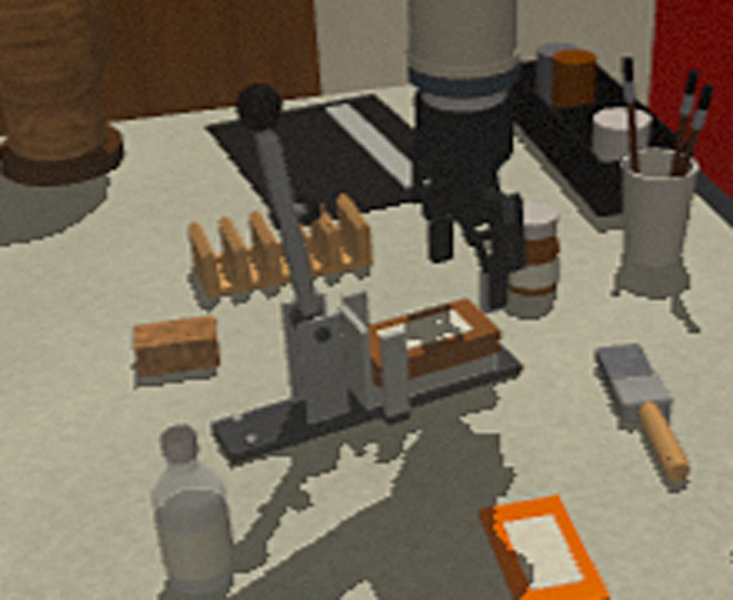

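The clamp is fully back, with its ball at (260,107). The stack of two lies in the nest at (435,345), so I'll take the top plaque.

Emit:
{"op": "step_arm", "data": {"moves": [{"tx":0,"ty":0.01,"tz":0.4,"ax":0,"ay":0,"az":0},{"tx":0,"ty":0,"tz":0.4,"ax":0,"ay":0,"az":0},{"tx":0,"ty":0,"tz":0.34,"ax":0,"ay":0,"az":0},{"tx":0,"ty":0,"tz":0,"ax":0,"ay":0,"az":0},{"tx":0,"ty":0,"tz":0,"ax":0,"ay":0,"az":0}], "gripper": 0.8}}

```text
clock: 57.12
eef_pos: [613.7, 133.3, 68.8]
tcp_rot: [-3.14, 0.002, 0.189]
contact_force: [-0.1, -0.1, 0.4]
opening: 0.798
grasp_force: 0.0
```

Emit:
{"op": "step_arm", "data": {"moves": [{"tx":0,"ty":0,"tz":0,"ax":0,"ay":0,"az":0},{"tx":0,"ty":0,"tz":0,"ax":0,"ay":0,"az":0},{"tx":0,"ty":0,"tz":0,"ax":0,"ay":0,"az":0},{"tx":0,"ty":0,"tz":0,"ax":0,"ay":0,"az":0},{"tx":0,"ty":0,"tz":0,"ax":0,"ay":0,"az":0}], "gripper": 0.5, "newtons": 60}}

```text
clock: 57.75
eef_pos: [614.0, 133.4, 69.8]
tcp_rot: [-3.14, 0.001, 0.189]
contact_force: [-1.2, -0.5, 5.0]
opening: 0.675
grasp_force: 63.8
```

Emit:
{"op": "step_arm", "data": {"moves": [{"tx":0,"ty":0,"tz":-0.3,"ax":0,"ay":0,"az":0},{"tx":0,"ty":0,"tz":-0.4,"ax":0,"ay":0,"az":0},{"tx":0,"ty":0,"tz":-0.4,"ax":0,"ay":0,"az":0},{"tx":0,"ty":0,"tz":-0.6,"ax":0,"ay":0,"az":0},{"tx":0,"ty":0,"tz":-0.6,"ax":0,"ay":0,"az":0}]}}

```text
clock: 58.38
eef_pos: [613.9, 133.3, 127.7]
tcp_rot: [-3.14, 0.001, 0.189]
contact_force: [0.9, 1.2, -0.3]
opening: 0.672
grasp_force: 63.9
```

Run:
```python
from h import *
grab('side'); held()
```

```text
held: top face z 16.2 far edge x 20.32 centre x -34.68 y [-28.2  29.8] skew rad -0.0022 grip 0.6744143905640865 63.97842764854431
```

Emit:
{"op": "step_arm", "data": {"moves": [{"tx":0,"ty":0,"tz":-0.8,"ax":0,"ay":0,"az":0},{"tx":0,"ty":0,"tz":-0.9,"ax":0,"ay":0,"az":0},{"tx":0,"ty":0,"tz":-0.9,"ax":0,"ay":0,"az":0},{"tx":0,"ty":0,"tz":-0.9,"ax":0,"ay":0,"az":0},{"tx":0,"ty":0,"tz":-0.9,"ax":0,"ay":0,"az":0}]}}

```text
clock: 59.1
eef_pos: [613.8, 133.1, 237.9]
tcp_rot: [-3.14, 0.002, 0.189]
contact_force: [-0.4, -0.8, -0.8]
opening: 0.677
grasp_force: 64.1
```

Emit:
{"op": "step_arm", "data": {"moves": [{"tx":0,"ty":0,"tz":-0.9,"ax":0,"ay":0,"az":-0.08},{"tx":0,"ty":0,"tz":-0.9,"ax":0,"ay":0,"az":-0.08},{"tx":0,"ty":0,"tz":-0.9,"ax":0,"ay":0,"az":-0.08},{"tx":0,"ty":0,"tz":-0.9,"ax":0,"ay":0,"az":-0.08},{"tx":0,"ty":0,"tz":0,"ax":0,"ay":0,"az":-0.08}]}}

```text
clock: 59.72
eef_pos: [614.8, 133.3, 329.5]
tcp_rot: [3.142, -0.002, 0.822]
contact_force: [-0.2, -0.5, -0.5]
opening: 0.673
grasp_force: 64.1
```

Emit:
{"op": "step_arm", "data": {"moves": [{"tx":0,"ty":0,"tz":0,"ax":0,"ay":0,"az":-0.08},{"tx":0,"ty":0,"tz":0,"ax":0,"ay":0,"az":-0.08},{"tx":0,"ty":0,"tz":0,"ax":0,"ay":0,"az":-0.08},{"tx":0,"ty":0,"tz":0,"ax":0,"ay":0.08,"az":0},{"tx":0,"ty":0,"tz":0,"ax":0,"ay":0.08,"az":0}]}}

```text
clock: 60.35
eef_pos: [614.1, 133.6, 327.4]
tcp_rot: [-3.14, -0.255, 1.195]
contact_force: [-0.5, -0.7, -1.1]
opening: 0.674
grasp_force: 64.1
```

Emit:
{"op": "step_arm", "data": {"moves": [{"tx":0,"ty":0,"tz":0,"ax":0,"ay":0.08,"az":0},{"tx":0,"ty":0,"tz":0,"ax":0,"ay":0.08,"az":0},{"tx":0,"ty":0,"tz":0,"ax":0,"ay":0.08,"az":0},{"tx":0,"ty":0,"tz":0,"ax":0,"ay":0.08,"az":0},{"tx":0,"ty":0,"tz":0,"ax":0,"ay":0.08,"az":0}]}}

```text
clock: 60.98
eef_pos: [614.1, 132.9, 327.8]
tcp_rot: [3.141, -0.884, 1.195]
contact_force: [-0.2, -0.2, -0.8]
opening: 0.675
grasp_force: 64.2
```

Emit:
{"op": "step_arm", "data": {"moves": [{"tx":0,"ty":0,"tz":0,"ax":0,"ay":0.08,"az":0},{"tx":0,"ty":0,"tz":0,"ax":0,"ay":0.08,"az":0},{"tx":0,"ty":0,"tz":0,"ax":0,"ay":0.08,"az":0},{"tx":0,"ty":0,"tz":0,"ax":0,"ay":0.08,"az":0},{"tx":0,"ty":0,"tz":0,"ax":0,"ay":0.08,"az":0}]}}

```text
clock: 61.6
eef_pos: [614.3, 132.6, 327.5]
tcp_rot: [3.137, -1.513, 1.199]
contact_force: [-0.3, -0.3, -0.1]
opening: 0.672
grasp_force: 64.2
```

Emit:
{"op": "step_arm", "data": {"moves": [{"tx":0,"ty":0,"tz":0,"ax":0,"ay":0,"az":0},{"tx":0,"ty":0,"tz":0,"ax":0,"ay":0,"az":0}]}}

```text
clock: 61.85
eef_pos: [614.4, 133.1, 327.0]
tcp_rot: [-3.124, -1.506, 1.178]
contact_force: [0.0, -0.4, -1.3]
opening: 0.673
grasp_force: 64.2
```

Run:
```python
from h import *
from kin import *
held(zoff=28.2)
delta((560,250,330),tilt(.6,np.pi/2))
p,R=np.array((560,250,330)),tilt(.6,np.pi/2)
```

```text
held: top face z 15.79 far edge x 19.93 centre x -35.07 y [-28.3  30. ] skew rad -0.0021 grip 0.673357582369688 64.20119047164917
t 61.9 tcp [614.4 133.2 327.4] rot [-3.139 -1.506  1.193] q [-0.32  0.53  2.    1.58  1.48 -0.95] F [ 0.1 -0.2 -0.2]
move mm (tool axes now) [  8.3 -93.4  88.4] turn units [-0.379  0.04   0.012] | move mm in target axes [   2.6 -127.1   21.1]
```

Emit:
{"op": "step_arm", "data": {"moves": [{"tx":0.9,"ty":0,"tz":0,"ax":0,"ay":0.04,"az":0},{"tx":0.9,"ty":0,"tz":0,"ax":0,"ay":0,"az":0},{"tx":0.9,"ty":0,"tz":0,"ax":0,"ay":0,"az":0},{"tx":0,"ty":-0.75,"tz":0.7,"ax":-0.07,"ay":0,"az":0},{"tx":0,"ty":-0.85,"tz":0.6,"ax":-0.07,"ay":0,"az":0}]}}

```text
clock: 62.52
eef_pos: [592.0, 180.8, 395.8]
tcp_rot: [1.847, -1.569, 2.265]
contact_force: [0.6, 0.6, 0.1]
opening: 0.668
grasp_force: 64.2
```

Emit:
{"op": "step_arm", "data": {"moves": [{"tx":0,"ty":-0.9,"tz":0.4,"ax":-0.07,"ay":0,"az":0},{"tx":0,"ty":-0.9,"tz":0.3,"ax":-0.07,"ay":0,"az":0},{"tx":0,"ty":-0.9,"tz":0.2,"ax":-0.07,"ay":0,"az":0},{"tx":0,"ty":-0.5,"tz":0,"ax":0,"ay":0,"az":0},{"tx":0,"ty":0,"tz":0,"ax":0,"ay":0,"az":0}]}}

```text
clock: 63.15
eef_pos: [546.6, 253.1, 396.0]
tcp_rot: [-0.499, -1.569, -1.992]
contact_force: [0.1, 0.2, 0.1]
opening: 0.676
grasp_force: 64.2
```

Run:
```python
from h import *
from kin import *
delta((536.6,374.4,230),tilt(.084,np.pi/2))
```

```text
t 63.15 tcp [546.6 253.1 396. ] rot [-0.499 -1.569 -1.992] q [ 0.2   0.18  2.43  2.63  1.11 -1.32] F [0.1 0.2 0.1]
move mm (tool axes now) [-166.2 -102.5   65.2] turn units [-0.361 -0.001 -0.001] | move mm in target axes [-166.  -121.8    0.2]
```

Emit:
{"op": "step_arm", "data": {"moves": [{"tx":0,"ty":-0.7,"tz":0.45,"ax":-0.06,"ay":0,"az":0},{"tx":0,"ty":-0.8,"tz":0.4,"ax":-0.06,"ay":0,"az":0},{"tx":0,"ty":-0.8,"tz":0.35,"ax":-0.06,"ay":0,"az":0},{"tx":0,"ty":-0.8,"tz":0.2,"ax":-0.06,"ay":0,"az":0},{"tx":0,"ty":-0.8,"tz":0.1,"ax":-0.06,"ay":0,"az":0}]}}

```text
clock: 63.78
eef_pos: [538.5, 353.0, 396.8]
tcp_rot: [-0.899, -1.565, -2.053]
contact_force: [1.6, -0.5, 0.2]
opening: 0.675
grasp_force: 64.2
```

Emit:
{"op": "step_arm", "data": {"moves": [{"tx":0,"ty":-0.7,"tz":0,"ax":-0.06,"ay":0,"az":0},{"tx":-0.8,"ty":0,"tz":0,"ax":0,"ay":0,"az":0},{"tx":-0.9,"ty":0,"tz":0,"ax":0,"ay":0,"az":0},{"tx":-0.9,"ty":0,"tz":0,"ax":0,"ay":0,"az":0},{"tx":-0.9,"ty":0,"tz":0,"ax":0,"ay":0,"az":0}]}}

```text
clock: 64.4
eef_pos: [536.0, 370.1, 308.5]
tcp_rot: [-0.98, -1.564, -2.063]
contact_force: [-0.2, -0.6, -0.5]
opening: 0.672
grasp_force: 64.2
```

Emit:
{"op": "step_arm", "data": {"moves": [{"tx":-0.9,"ty":0,"tz":0,"ax":0,"ay":0,"az":0},{"tx":-0.9,"ty":0,"tz":0,"ax":0,"ay":0,"az":0},{"tx":-0.9,"ty":0,"tz":0,"ax":0,"ay":0,"az":0},{"tx":0,"ty":0,"tz":0,"ax":0,"ay":0,"az":0},{"tx":0,"ty":0,"tz":0,"ax":0,"ay":0,"az":0}]}}

```text
clock: 65.03
eef_pos: [535.7, 370.1, 241.6]
tcp_rot: [-0.862, -1.566, -2.181]
contact_force: [-0.3, 0.1, -0.8]
opening: 0.669
grasp_force: 64.2
```

Run:
```python
from h import *
from kin import *
held(zoff=28.2)
delta((536.6,374.4,165),tilt(.084,np.pi/2))
```

```text
held: top face z 16.56 far edge x 20.61 centre x -34.39 y [-28.8  29.6] skew rad -0.0137 grip 0.669289172864298 64.20210242271423
t 65.075 tcp [535.5 370.2 241.9] rot [-0.866 -1.566 -2.177] q [ 0.99  0.68  2.25  4.05  1.44 -1.73] F [-0.6  0.2 -0.8]
move mm (tool axes now) [-76.9  -3.8   1.2] turn units [-0.009 -0.002 -0.003] | move mm in target axes [-76.9  -4.1   1.4]
```

Emit:
{"op": "step_arm", "data": {"moves": [{"tx":-0.5,"ty":-0.16,"tz":0.05,"ax":-0.009,"ay":-0.002,"az":-0.003},{"tx":-0.9,"ty":0,"tz":0,"ax":0,"ay":0,"az":0},{"tx":-0.9,"ty":0,"tz":0,"ax":0,"ay":0,"az":0},{"tx":-0.7,"ty":0,"tz":0,"ax":0,"ay":0,"az":0},{"tx":0,"ty":0,"tz":0,"ax":0,"ay":0,"az":0}]}}

```text
clock: 65.7
eef_pos: [535.7, 374.4, 164.3]
tcp_rot: [2.131, -1.566, 1.096]
contact_force: [0.0, 0.0, 0.5]
opening: 0.675
grasp_force: 64.2
```

Emit:
{"op": "step_arm", "data": {"moves": [{"tx":0,"ty":0,"tz":0,"ax":0,"ay":0,"az":0}]}}

```text
clock: 65.82
eef_pos: [535.8, 374.4, 166.0]
tcp_rot: [1.877, -1.568, 1.35]
contact_force: [0.3, 0.0, -1.0]
opening: 0.672
grasp_force: 64.2
```

Run:
```python
from h import *
from kin import *
delta((536.6,374.4,101),tilt(.084,np.pi/2))
im,d,K,T=grab('side'); cv2.imwrite('pics/s8.png',cv2.resize(im[60:220,130:330],(750,600),interpolation=cv2.INTER_CUBIC)[:,:,::-1])
im,d,K,T=grab('wrist'); P=cloud(d,K,T); a=np.radians(4.8); Q=(P[...,:2]-[498.7,371.2]); s=Q@[np.cos(a),np.sin(a)]; o=Q@[-np.sin(a),np.cos(a)]
m=(P[...,2]>42)&(P[...,2]<54)&(abs(o)<36)&(s>55)&(s<100); print('ridge5 s',m.sum(),np.median(s[m]) if m.any() else None,s[m].min() if m.any() else 0, 'o',np.percentile(o[m],[1,99]) if m.any() else 0,'z',P[...,2][m].max() if m.any() else 0)
```

```text
t 65.825 tcp [535.8 374.4 166. ] rot [ 1.877 -1.568  1.35 ] q [ 1.    0.86  2.2   4.06  1.52 -1.63] F [ 0.3  0.  -1. ]
move mm (tool axes now) [-65.   -0.    0.9] turn units [-0.001  0.     0.001] | move mm in target axes [-65.    0.1   0.8]
ridge5 s 0 None 0 o 0 z 0
```

View pics/s8.png

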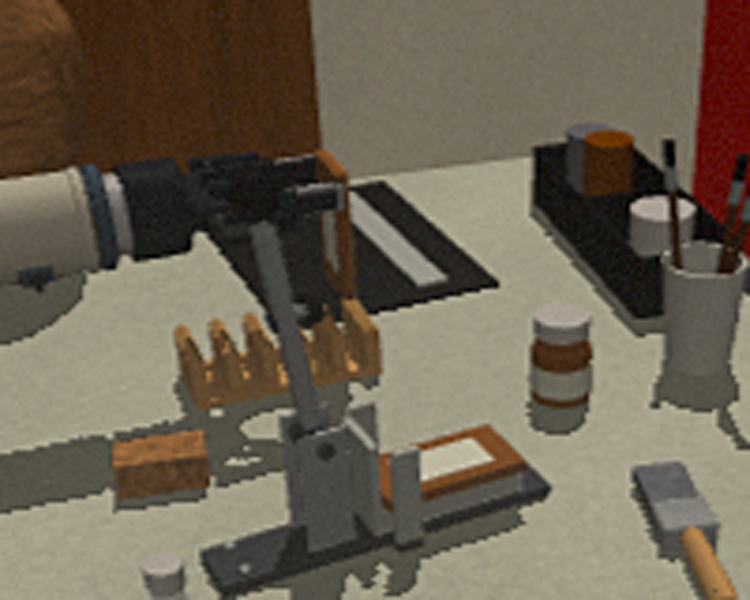

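The plaque hangs upright over the last slot at (338,220) and one plaque is left in the nest. I'll lower it now.

Emit:
{"op": "step_arm", "data": {"moves": [{"tx":-0.4,"ty":0,"tz":0.035,"ax":0,"ay":0,"az":0},{"tx":-0.5,"ty":0,"tz":0,"ax":0,"ay":0,"az":0},{"tx":-0.5,"ty":0,"tz":0,"ax":0,"ay":0,"az":0},{"tx":-0.4,"ty":0,"tz":0,"ax":0,"ay":0,"az":0},{"tx":0,"ty":0,"tz":0,"ax":0,"ay":0,"az":0}]}}

```text
clock: 66.55
eef_pos: [536.4, 373.9, 119.3]
tcp_rot: [2.108, -1.566, 1.118]
contact_force: [-0.5, 0.9, -1.1]
opening: 0.676
grasp_force: 64.2
```

Emit:
{"op": "step_arm", "data": {"moves": [{"tx":-0.2,"ty":0,"tz":0,"ax":0,"ay":0,"az":0},{"tx":-0.2,"ty":0,"tz":0,"ax":0,"ay":0,"az":0},{"tx":-0.15,"ty":0,"tz":0,"ax":0,"ay":0,"az":0},{"tx":-0.1,"ty":0,"tz":0,"ax":0,"ay":0,"az":0},{"tx":0,"ty":0,"tz":0,"ax":0,"ay":0,"az":0}]}}

```text
clock: 67.18
eef_pos: [536.5, 374.0, 104.1]
tcp_rot: [2.053, -1.568, 1.174]
contact_force: [-0.5, 0.3, 0.5]
opening: 0.671
grasp_force: 64.2
```

Emit:
{"op": "step_arm", "data": {"moves": [{"tx":-0.05,"ty":0,"tz":0,"ax":0,"ay":0,"az":0},{"tx":-0.05,"ty":0,"tz":0,"ax":0,"ay":0,"az":0},{"tx":-0.04,"ty":0,"tz":0,"ax":0,"ay":0,"az":0},{"tx":0,"ty":0,"tz":0,"ax":0,"ay":0,"az":0}]}}

```text
clock: 67.68
eef_pos: [536.6, 374.1, 101.6]
tcp_rot: [1.303, -1.568, 1.923]
contact_force: [-1.0, 0.0, 4.6]
opening: 0.673
grasp_force: 64.2
```

Emit:
{"op": "step_arm", "data": {"moves": [{"tx":0,"ty":0,"tz":0,"ax":0,"ay":0,"az":0},{"tx":0,"ty":0,"tz":0,"ax":0,"ay":0,"az":0},{"tx":0,"ty":0,"tz":0,"ax":0,"ay":0,"az":0},{"tx":0,"ty":0,"tz":-0.3,"ax":0,"ay":0,"az":0},{"tx":0,"ty":0,"tz":-0.6,"ax":0,"ay":0,"az":0}], "gripper": 1}}

```text
clock: 68.3
eef_pos: [513.6, 371.7, 100.9]
tcp_rot: [2.051, -1.568, 1.175]
contact_force: [-1.0, 0.0, 0.1]
opening: 1.001
grasp_force: 0.0
```

Emit:
{"op": "step_arm", "data": {"moves": [{"tx":0.3,"ty":0,"tz":-0.8,"ax":0,"ay":0,"az":0},{"tx":0.7,"ty":0,"tz":-0.4,"ax":0,"ay":0,"az":0},{"tx":0.9,"ty":0,"tz":0,"ax":0,"ay":0,"az":0},{"tx":0.9,"ty":0,"tz":0,"ax":0,"ay":0,"az":0},{"tx":0.9,"ty":0,"tz":0,"ax":0,"ay":0,"az":0}]}}

```text
clock: 68.92
eef_pos: [483.3, 369.7, 193.8]
tcp_rot: [2.086, -1.567, 1.142]
contact_force: [0.0, 0.5, -0.3]
opening: 0.999
grasp_force: 0.0
```

Emit:
{"op": "step_arm", "data": {"moves": [{"tx":0.9,"ty":0,"tz":0,"ax":0,"ay":0,"az":0},{"tx":0.9,"ty":0,"tz":0,"ax":0,"ay":0,"az":0},{"tx":0.9,"ty":0,"tz":0.3,"ax":0,"ay":0,"az":0},{"tx":0.9,"ty":0,"tz":0.7,"ax":0,"ay":0,"az":0},{"tx":0.9,"ty":0,"tz":0.7,"ax":0,"ay":0,"az":0}]}}

```text
clock: 69.55
eef_pos: [526.1, 373.8, 306.1]
tcp_rot: [2.225, -1.567, 1.003]
contact_force: [0.3, -0.6, 0.5]
opening: 1.0
grasp_force: 0.0
```

Run:
```python
from h import *
from kin import *
im,d,K,T=grab('side'); P=cloud(d,K,T); a=np.radians(4.8); Q=P[...,:2]-[498.7,371.2]; s=Q@[np.cos(a),np.sin(a)]; o=Q@[-np.sin(a),np.cos(a)]
m=(P[...,2]>60)&(P[...,2]<130)&(s>30)&(s<90)&(abs(o)<45); print('standing',m.sum(),'s',np.percentile(s[m],[2,50,98]),'o',np.percentile(o[m],[2,98]),'z',np.percentile(P[...,2][m],[2,99]))
delta((558,254,396),tilt(.651,np.pi/2))
```

```text
standing 168 s [52.95196343 54.8471319  65.85593602] o [-32.7766122   28.79784753] z [ 61.67824756 120.5348093 ]
t 69.6 tcp [527.7 374.4 309.5] rot [-0.022 -1.569 -3.034] q [ 1.02  0.51  2.25  4.11  1.35 -1.88] F [1.7 1.5 4. ]
move mm (tool axes now) [ 86.5 122.5  20.1] turn units [ 0.36  -0.001  0.   ] | move mm in target axes [ 86.5 114.1 -48.9]
```

Emit:
{"op": "step_arm", "data": {"moves": [{"tx":0.9,"ty":0,"tz":0,"ax":0,"ay":0,"az":0},{"tx":0.9,"ty":0,"tz":0,"ax":0,"ay":0,"az":0},{"tx":0.9,"ty":0,"tz":0,"ax":0,"ay":0,"az":0},{"tx":0.6,"ty":0.5,"tz":0.1,"ax":0.06,"ay":0,"az":0},{"tx":0,"ty":0.8,"tz":0.04,"ax":0.06,"ay":0,"az":0}]}}

```text
clock: 70.22
eef_pos: [533.6, 343.2, 389.0]
tcp_rot: [2.839, -1.57, 0.582]
contact_force: [1.0, 0.2, 0.6]
opening: 0.999
grasp_force: 0.0
```

Emit:
{"op": "step_arm", "data": {"moves": [{"tx":0,"ty":0.8,"tz":-0.06,"ax":0.06,"ay":0,"az":0},{"tx":0,"ty":0.8,"tz":-0.16,"ax":0.06,"ay":0,"az":0},{"tx":0,"ty":0.8,"tz":-0.25,"ax":0.06,"ay":0,"az":0},{"tx":0,"ty":0.8,"tz":-0.32,"ax":0.06,"ay":0,"az":0},{"tx":0,"ty":0.8,"tz":-0.4,"ax":0.07,"ay":0,"az":0}]}}

```text
clock: 70.85
eef_pos: [552.0, 244.0, 389.0]
tcp_rot: [-1.719, -1.57, -0.68]
contact_force: [2.0, 0.9, 0.1]
opening: 1.003
grasp_force: 0.0
```

Emit:
{"op": "step_arm", "data": {"moves": [{"tx":0,"ty":0.8,"tz":-0.4,"ax":0.07,"ay":0,"az":0},{"tx":0,"ty":0.8,"tz":-0.5,"ax":0.07,"ay":0,"az":0},{"tx":0,"ty":0.8,"tz":-0.5,"ax":0.07,"ay":0,"az":0},{"tx":0,"ty":0.8,"tz":-0.6,"ax":0.07,"ay":0,"az":0},{"tx":0,"ty":0,"tz":0,"ax":0,"ay":0,"az":0}]}}

```text
clock: 71.47
eef_pos: [587.2, 154.1, 389.6]
tcp_rot: [0.857, -1.569, -2.822]
contact_force: [-0.4, 1.2, -0.5]
opening: 1.001
grasp_force: 0.0
```

Run:
```python
from h import *
from kin import *
delta((614,133,396),tilt(1.193,np.pi/2))
```

```text
t 71.475 tcp [587.2 154.1 389.6] rot [ 0.857 -1.569 -2.822] q [-0.29  0.41  2.07  1.65  1.51 -0.91] F [-0.4  1.2 -0.5]
move mm (tool axes now) [ 6.4 32.8 -9.2] turn units [ 0.01  -0.001  0.001] | move mm in target axes [ 6.4 32.6 -9.7]
```

Emit:
{"op": "step_arm", "data": {"moves": [{"tx":0,"ty":0.65,"tz":-0.2,"ax":0.01,"ay":0,"az":0},{"tx":0,"ty":0.65,"tz":-0.2,"ax":0,"ay":-0.1,"az":0},{"tx":0,"ty":0,"tz":0,"ax":0,"ay":-0.1,"az":0},{"tx":0,"ty":0,"tz":0,"ax":0,"ay":-0.1,"az":0},{"tx":0,"ty":0,"tz":0,"ax":0,"ay":-0.1,"az":0}]}}

```text
clock: 72.1
eef_pos: [610.3, 135.4, 389.7]
tcp_rot: [3.14, -0.939, 1.194]
contact_force: [-0.4, 0.6, -0.4]
opening: 0.998
grasp_force: 0.0
```

Emit:
{"op": "step_arm", "data": {"moves": [{"tx":0,"ty":0,"tz":0,"ax":0,"ay":-0.1,"az":0},{"tx":0,"ty":0,"tz":0,"ax":0,"ay":-0.1,"az":0},{"tx":0,"ty":0,"tz":0,"ax":0,"ay":-0.1,"az":0},{"tx":0,"ty":0,"tz":0,"ax":0,"ay":-0.1,"az":0},{"tx":0,"ty":0,"tz":0,"ax":0,"ay":-0.1,"az":0}]}}

```text
clock: 72.72
eef_pos: [609.9, 135.8, 389.6]
tcp_rot: [3.141, -0.153, 1.195]
contact_force: [-0.1, 0.5, -0.6]
opening: 0.996
grasp_force: 0.0
```

Emit:
{"op": "step_arm", "data": {"moves": [{"tx":0,"ty":0,"tz":0,"ax":0,"ay":-0.1,"az":0},{"tx":0,"ty":0,"tz":0,"ax":0,"ay":0,"az":0.1},{"tx":0,"ty":0,"tz":0,"ax":0,"ay":0,"az":0.1},{"tx":0,"ty":0,"tz":0,"ax":0,"ay":0,"az":0.1},{"tx":0,"ty":0,"tz":0,"ax":0,"ay":0,"az":0.1}]}}

```text
clock: 73.35
eef_pos: [609.6, 136.0, 388.5]
tcp_rot: [-3.14, 0.001, 0.562]
contact_force: [0.6, -0.1, -0.8]
opening: 1.0
grasp_force: 0.0
```

Emit:
{"op": "step_arm", "data": {"moves": [{"tx":0,"ty":0,"tz":0,"ax":0,"ay":0,"az":0.1},{"tx":0,"ty":0,"tz":0,"ax":0,"ay":0,"az":0.1},{"tx":0,"ty":0,"tz":0,"ax":0,"ay":0,"az":0.04},{"tx":0,"ty":0,"tz":0,"ax":0,"ay":0,"az":0},{"tx":0,"ty":0,"tz":0,"ax":0,"ay":0,"az":0}]}}

```text
clock: 73.97
eef_pos: [611.0, 134.7, 389.5]
tcp_rot: [3.141, -0.001, 0.191]
contact_force: [-0.4, -0.6, 0.6]
opening: 1.001
grasp_force: 0.0
```

Run:
```python
from h import *
from kin import *
delta((570,125,270),down(.19))
```

```text
t 73.975 tcp [611.  134.7 389.5] rot [ 3.141e+00 -1.000e-03  1.910e-01] q [ 0.21  0.26  1.47 -0.    1.41  1.6 ] F [-0.4 -0.6  0.6]
move mm (tool axes now) [-42.2   1.7 119.4] turn units [ 0.    -0.001  0.   ] | move mm in target axes [-42.1   1.8 119.5]
```

Emit:
{"op": "step_arm", "data": {"moves": [{"tx":-0.4,"ty":0.02,"tz":0.9,"ax":0,"ay":0,"az":0},{"tx":-0.4,"ty":0.02,"tz":1,"ax":0,"ay":0,"az":0},{"tx":-0.4,"ty":0.02,"tz":1,"ax":0,"ay":0,"az":0},{"tx":-0.4,"ty":0,"tz":1,"ax":0,"ay":0,"az":0},{"tx":0,"ty":0,"tz":0.8,"ax":0,"ay":0,"az":0}]}}

```text
clock: 74.6
eef_pos: [572.0, 124.8, 271.4]
tcp_rot: [3.141, -0.001, 0.189]
contact_force: [-0.0, 0.1, 0.3]
opening: 0.997
grasp_force: 0.0
```

Emit:
{"op": "step_arm", "data": {"moves": [{"tx":0,"ty":0,"tz":0,"ax":0,"ay":0,"az":0},{"tx":0,"ty":0,"tz":0,"ax":0,"ay":0,"az":0}]}}

```text
clock: 74.85
eef_pos: [573.7, 124.9, 273.3]
tcp_rot: [3.14, -0.003, 0.188]
contact_force: [1.8, -0.6, -0.0]
opening: 1.0
grasp_force: 0.0
```

Run:
```python
from h import *
from kin import *
x,y,t=findplaque((577.3,127),z=42)
delta((x+37.6*np.cos(t),y+37.6*np.sin(t),58),down(t))
```

```text
plaque 577.2 126.4 size 108.3 59.9 ang 10.74 0.1874 rows 129 210 cols 233 279
t 74.9 tcp [573.9 124.9 273.6] rot [ 3.14  -0.004  0.188] q [ 0.21  0.28  1.7  -0.    1.16  1.6 ] F [-0.2  0.2  0. ]
move mm (tool axes now) [ 40.3  -1.1 215.7] turn units [ 0.001 -0.002  0.001] | move mm in target axes [ 41.1  -0.8 215.6]
```

Emit:
{"op": "step_arm", "data": {"moves": [{"tx":0.5,"ty":-0.01,"tz":0.7,"ax":0.001,"ay":-0.002,"az":0.001},{"tx":0.57,"ty":-0.01,"tz":1,"ax":0,"ay":0,"az":0},{"tx":0.57,"ty":-0.01,"tz":1,"ax":0,"ay":0,"az":0},{"tx":0,"ty":0,"tz":1,"ax":0,"ay":0,"az":0},{"tx":0,"ty":0,"tz":1,"ax":0,"ay":0,"az":0}]}}

```text
clock: 75.53
eef_pos: [614.2, 133.0, 153.3]
tcp_rot: [-3.141, 0.001, 0.186]
contact_force: [-0.1, 0.3, 0.3]
opening: 0.999
grasp_force: 0.0
```

Emit:
{"op": "step_arm", "data": {"moves": [{"tx":0,"ty":0,"tz":1,"ax":0,"ay":0,"az":0},{"tx":0,"ty":0,"tz":0.9,"ax":0,"ay":0,"az":0},{"tx":0,"ty":0,"tz":0.8,"ax":0,"ay":0,"az":0},{"tx":0,"ty":0,"tz":0,"ax":0,"ay":0,"az":0},{"tx":0,"ty":0,"tz":0,"ax":0,"ay":0,"az":0}]}}

```text
clock: 76.15
eef_pos: [614.1, 133.0, 88.0]
tcp_rot: [-3.142, -0.0, 0.186]
contact_force: [0.9, 0.5, 0.8]
opening: 1.003
grasp_force: 0.0
```

Run:
```python
from kin import *
t=.188
delta((577.2+37.6*np.cos(t),126.4+37.6*np.sin(t),58),down(t))
```

```text
t 76.15 tcp [614.1 133.   88. ] rot [-3.142 -0.     0.186] q [0.21 0.55 1.75 0.   0.84 1.6 ] F [0.9 0.5 0.8]
move mm (tool axes now) [ 0.1 -0.4 30. ] turn units [-0.    -0.    -0.001] | move mm in target axes [ 0.2 -0.4 30. ]
```

Emit:
{"op": "step_arm", "data": {"moves": [{"tx":0,"ty":-0.015,"tz":0.4,"ax":0,"ay":0,"az":-0.001},{"tx":0,"ty":0,"tz":0.4,"ax":0,"ay":0,"az":0},{"tx":0,"ty":0,"tz":0.4,"ax":0,"ay":0,"az":0},{"tx":0,"ty":0,"tz":0,"ax":0,"ay":0,"az":0},{"tx":0,"ty":0,"tz":0,"ax":0,"ay":0,"az":0}], "gripper": 0.8}}

```text
clock: 76.78
eef_pos: [613.4, 133.3, 57.5]
tcp_rot: [-3.142, 0.001, 0.188]
contact_force: [-0.1, 0.4, 0.9]
opening: 0.8
grasp_force: 0.0
```

Emit:
{"op": "step_arm", "data": {"moves": [{"tx":0,"ty":0,"tz":0,"ax":0,"ay":0,"az":0},{"tx":0,"ty":0,"tz":0,"ax":0,"ay":0,"az":0},{"tx":0,"ty":0,"tz":0,"ax":0,"ay":0,"az":0},{"tx":0,"ty":0,"tz":0,"ax":0,"ay":0,"az":0},{"tx":0,"ty":0,"tz":0,"ax":0,"ay":0,"az":0}], "gripper": 0.5, "newtons": 60}}

```text
clock: 77.4
eef_pos: [613.7, 133.4, 58.5]
tcp_rot: [-3.142, -0.0, 0.188]
contact_force: [-2.3, 0.5, 4.8]
opening: 0.675
grasp_force: 63.0
```

Emit:
{"op": "step_arm", "data": {"moves": [{"tx":0,"ty":0,"tz":-0.3,"ax":0,"ay":0,"az":0},{"tx":0,"ty":0,"tz":-0.4,"ax":0,"ay":0,"az":0},{"tx":0,"ty":0,"tz":-0.4,"ax":0,"ay":0,"az":0},{"tx":0,"ty":0,"tz":-0.6,"ax":0,"ay":0,"az":0},{"tx":0,"ty":0,"tz":-0.8,"ax":0,"ay":0,"az":0}]}}

```text
clock: 78.03
eef_pos: [613.3, 133.3, 121.2]
tcp_rot: [3.142, 0.001, 0.188]
contact_force: [-0.4, -0.2, -0.2]
opening: 0.669
grasp_force: 63.9
```

Run:
```python
from h import *
held(28)
```

```text
held: top face z 16.94 far edge x 21.19 centre x -33.81 y [-28.1  29.8] skew rad -0.0006 grip 0.6693727979152115 63.92335295677185
```

Emit:
{"op": "step_arm", "data": {"moves": [{"tx":0,"ty":0,"tz":-0.9,"ax":0,"ay":0,"az":0},{"tx":0,"ty":0,"tz":-0.9,"ax":0,"ay":0,"az":0},{"tx":0,"ty":0,"tz":-0.9,"ax":0,"ay":0,"az":0},{"tx":0,"ty":0,"tz":-0.9,"ax":0,"ay":0,"az":0},{"tx":0,"ty":0,"tz":-0.9,"ax":0,"ay":0,"az":0}]}}

```text
clock: 78.7
eef_pos: [613.5, 133.3, 234.0]
tcp_rot: [-3.142, -0.0, 0.188]
contact_force: [0.5, -0.2, -0.6]
opening: 0.669
grasp_force: 64.2
```

Emit:
{"op": "step_arm", "data": {"moves": [{"tx":0,"ty":0,"tz":-0.9,"ax":0,"ay":0,"az":-0.08},{"tx":0,"ty":0,"tz":-0.9,"ax":0,"ay":0,"az":-0.08},{"tx":0,"ty":0,"tz":-0.9,"ax":0,"ay":0,"az":-0.08},{"tx":0,"ty":0,"tz":-0.9,"ax":0,"ay":0,"az":-0.08},{"tx":0,"ty":0,"tz":0,"ax":0,"ay":0,"az":-0.08}]}}

```text
clock: 79.32
eef_pos: [614.4, 133.5, 325.5]
tcp_rot: [3.14, -0.003, 0.82]
contact_force: [-0.1, -0.2, -1.3]
opening: 0.672
grasp_force: 64.2
```

Emit:
{"op": "step_arm", "data": {"moves": [{"tx":0,"ty":0,"tz":0,"ax":0,"ay":0,"az":-0.08},{"tx":0,"ty":0,"tz":0,"ax":0,"ay":0,"az":-0.08},{"tx":0,"ty":0,"tz":0,"ax":0,"ay":0,"az":-0.08},{"tx":0,"ty":0,"tz":0,"ax":0,"ay":0.08,"az":0},{"tx":0,"ty":0,"tz":0,"ax":0,"ay":0.08,"az":0}]}}

```text
clock: 79.95
eef_pos: [613.7, 133.8, 323.5]
tcp_rot: [3.141, -0.255, 1.194]
contact_force: [0.1, -0.3, -1.3]
opening: 0.676
grasp_force: 64.2
```

Emit:
{"op": "step_arm", "data": {"moves": [{"tx":0,"ty":0,"tz":0,"ax":0,"ay":0.08,"az":0},{"tx":0,"ty":0,"tz":0,"ax":0,"ay":0.08,"az":0},{"tx":0,"ty":0,"tz":0,"ax":0,"ay":0.08,"az":0},{"tx":0,"ty":0,"tz":0,"ax":0,"ay":0.08,"az":0},{"tx":0,"ty":0,"tz":0,"ax":0,"ay":0.08,"az":0}]}}

```text
clock: 80.58
eef_pos: [613.7, 133.0, 323.8]
tcp_rot: [3.138, -0.884, 1.195]
contact_force: [-0.5, 0.7, -1.3]
opening: 0.676
grasp_force: 64.2
```

Emit:
{"op": "step_arm", "data": {"moves": [{"tx":0,"ty":0,"tz":0,"ax":0,"ay":0.08,"az":0},{"tx":0,"ty":0,"tz":0,"ax":0,"ay":0.08,"az":0},{"tx":0,"ty":0,"tz":0,"ax":0,"ay":0.08,"az":0},{"tx":0,"ty":0,"tz":0,"ax":0,"ay":0.08,"az":0},{"tx":0,"ty":0,"tz":0,"ax":0,"ay":0.08,"az":0}]}}

```text
clock: 81.2
eef_pos: [613.8, 132.8, 323.4]
tcp_rot: [3.112, -1.512, 1.222]
contact_force: [-0.2, -1.1, -1.0]
opening: 0.671
grasp_force: 64.3
```

Emit:
{"op": "step_arm", "data": {"moves": [{"tx":0.9,"ty":0,"tz":0,"ax":0,"ay":0.04,"az":0},{"tx":0.9,"ty":0,"tz":0,"ax":0,"ay":0,"az":0},{"tx":0.9,"ty":0,"tz":0,"ax":0,"ay":0,"az":0},{"tx":0,"ty":0,"tz":0,"ax":0,"ay":0,"az":0},{"tx":0,"ty":0,"tz":0,"ax":0,"ay":0,"az":0}]}}

```text
clock: 81.82
eef_pos: [613.9, 134.7, 389.7]
tcp_rot: [-3.138, -1.57, 1.19]
contact_force: [-0.4, 0.2, -1.4]
opening: 0.673
grasp_force: 64.3
```

Run:
```python
from h import *
from kin import *
held(28)
delta((546.6,253,396),tilt(.651,np.pi/2))
```

```text
held: top face z 16.5 far edge x 19.68 centre x -35.32 y [-28.3  30. ] skew rad -0.0001 grip 0.6727346316541575 64.27883863449097
t 81.875 tcp [613.9 134.7 389.4] rot [-2.356 -1.57   0.408] q [-0.32  0.45  1.99  1.62  1.53 -0.87] F [-0.7  0.1 -0.3]
move mm (tool axes now) [   6.6 -106.2   85.2] turn units [-0.345  0.001 -0.   ] | move mm in target axes [   6.6 -134.9   18.1]
```

Emit:
{"op": "step_arm", "data": {"moves": [{"tx":0.1,"ty":-0.65,"tz":0.65,"ax":-0.06,"ay":0,"az":0},{"tx":0.1,"ty":-0.75,"tz":0.6,"ax":-0.06,"ay":0,"az":0},{"tx":0.06,"ty":-0.8,"tz":0.45,"ax":-0.06,"ay":0,"az":0},{"tx":0,"ty":-0.85,"tz":0.35,"ax":-0.06,"ay":0,"az":0},{"tx":0,"ty":-0.9,"tz":0.3,"ax":-0.06,"ay":0,"az":0}]}}

```text
clock: 82.5
eef_pos: [561.1, 238.5, 395.4]
tcp_rot: [-2.835, -1.568, 0.411]
contact_force: [0.9, 0.6, -0.3]
opening: 0.67
grasp_force: 64.3
```

Emit:
{"op": "step_arm", "data": {"moves": [{"tx":0,"ty":-0.8,"tz":0.2,"ax":-0.05,"ay":0,"az":0},{"tx":0,"ty":0,"tz":0,"ax":0,"ay":0,"az":0},{"tx":0,"ty":0,"tz":0,"ax":0,"ay":0,"az":0}]}}

```text
clock: 82.88
eef_pos: [552.3, 257.3, 396.3]
tcp_rot: [-3.019, -1.57, 0.524]
contact_force: [-0.0, -1.1, -0.6]
opening: 0.673
grasp_force: 64.3
```

Run:
```python
from h import *
from kin import *
delta((476.2,369.3,396),tilt(.084,np.pi/2))
```

```text
t 82.875 tcp [552.3 257.3 396.3] rot [-3.019 -1.57   0.524] q [ 0.21  0.19  2.42  2.65  1.09 -1.33] F [-0.  -1.1 -0.6]
move mm (tool axes now) [  -0.3 -135.3    6.6] turn units [-0.358  0.001  0.   ] | move mm in target axes [  -0.3 -118.   -66.4]
```

Emit:
{"op": "step_arm", "data": {"moves": [{"tx":0,"ty":-0.6,"tz":0.03,"ax":-0.045,"ay":0,"az":0},{"tx":0,"ty":-0.68,"tz":-0.02,"ax":-0.045,"ay":0,"az":0},{"tx":0,"ty":-0.67,"tz":-0.07,"ax":-0.045,"ay":0,"az":0},{"tx":0,"ty":-0.66,"tz":-0.12,"ax":-0.045,"ay":0,"az":0},{"tx":0,"ty":-0.65,"tz":-0.17,"ax":-0.045,"ay":0,"az":0}]}}

```text
clock: 83.5
eef_pos: [506.4, 324.1, 396.9]
tcp_rot: [-0.083, -1.57, -2.773]
contact_force: [1.2, -0.1, -0.3]
opening: 0.673
grasp_force: 64.3
```

Emit:
{"op": "step_arm", "data": {"moves": [{"tx":0,"ty":-0.64,"tz":-0.22,"ax":-0.045,"ay":0,"az":0},{"tx":0,"ty":-0.62,"tz":-0.27,"ax":-0.045,"ay":0,"az":0},{"tx":0,"ty":-0.6,"tz":-0.32,"ax":-0.045,"ay":0,"az":0},{"tx":-0.5,"ty":0,"tz":0,"ax":0,"ay":0,"az":0},{"tx":-0.9,"ty":0,"tz":0,"ax":0,"ay":0,"az":0}]}}

```text
clock: 84.12
eef_pos: [476.5, 365.2, 361.4]
tcp_rot: [-1.088, -1.569, -1.975]
contact_force: [0.1, -0.5, -0.3]
opening: 0.67
grasp_force: 64.3
```

Emit:
{"op": "step_arm", "data": {"moves": [{"tx":-0.9,"ty":0,"tz":0,"ax":0,"ay":0,"az":0},{"tx":-0.9,"ty":0,"tz":0,"ax":0,"ay":0,"az":0},{"tx":-0.9,"ty":0,"tz":0,"ax":0,"ay":0,"az":0},{"tx":-0.9,"ty":0,"tz":0,"ax":0,"ay":0,"az":0},{"tx":-0.9,"ty":0,"tz":0,"ax":0,"ay":0,"az":0}]}}

```text
clock: 84.75
eef_pos: [476.7, 364.2, 247.5]
tcp_rot: [-2.822, -1.569, -0.241]
contact_force: [0.4, -0.0, -1.4]
opening: 0.672
grasp_force: 64.3
```

Emit:
{"op": "step_arm", "data": {"moves": [{"tx":0,"ty":0,"tz":0,"ax":0,"ay":0,"az":0},{"tx":0,"ty":0,"tz":0,"ax":0,"ay":0,"az":0}]}}

```text
clock: 85.0
eef_pos: [476.0, 364.9, 249.2]
tcp_rot: [2.876, -1.57, 0.343]
contact_force: [-0.4, -0.1, -0.3]
opening: 0.671
grasp_force: 64.3
```

Run:
```python
from h import *
from kin import *
held(28)
delta((476.2,369.3,165),tilt(.084,np.pi/2))
```

```text
held: top face z 17.29 far edge x 20.36 centre x -34.64 y [-28.7  29.5] skew rad -0.0126 grip 0.6714912744582987 64.2866313457489
t 85.05 tcp [475.8 365.2 249.6] rot [-1.887 -1.57  -1.178] q [ 1.13  0.65  2.31  4.2   1.48 -1.73] F [-0.8  0.5 -0.9]
move mm (tool axes now) [-84.6  -4.    0.7] turn units [ 0.004  0.    -0.   ] | move mm in target axes [-84.6  -4.1   0.7]
```

Emit:
{"op": "step_arm", "data": {"moves": [{"tx":-0.5,"ty":-0.16,"tz":0.03,"ax":0.004,"ay":0,"az":0},{"tx":-0.9,"ty":0,"tz":0,"ax":0,"ay":0,"az":0},{"tx":-0.9,"ty":0,"tz":0,"ax":0,"ay":0,"az":0},{"tx":-0.9,"ty":0,"tz":0,"ax":0,"ay":0,"az":0},{"tx":-0.2,"ty":0,"tz":0,"ax":0,"ay":0,"az":0}]}}

```text
clock: 85.68
eef_pos: [475.4, 370.1, 162.7]
tcp_rot: [2.608, -1.569, 0.619]
contact_force: [0.8, -0.2, -1.2]
opening: 0.674
grasp_force: 64.3
```

Emit:
{"op": "step_arm", "data": {"moves": [{"tx":0,"ty":0,"tz":0,"ax":0,"ay":0,"az":0},{"tx":0,"ty":0,"tz":0,"ax":0,"ay":0,"az":0}]}}

```text
clock: 85.92
eef_pos: [475.6, 370.0, 164.9]
tcp_rot: [-1.442, -1.57, -1.615]
contact_force: [-0.7, 0.4, -0.3]
opening: 0.675
grasp_force: 64.3
```

Run:
```python
from kin import *
delta((476.2,369.3,101),tilt(.084,np.pi/2))
```

```text
t 85.925 tcp [475.6 370.  164.9] rot [-1.442 -1.57  -1.615] q [ 1.13  0.87  2.27  4.19  1.57 -1.57] F [-0.7  0.4 -0.3]
move mm (tool axes now) [-63.9   0.8   0.6] turn units [-0.    -0.    -0.001] | move mm in target axes [-63.9   0.7   0.6]
```

Emit:
{"op": "step_arm", "data": {"moves": [{"tx":-0.4,"ty":0.03,"tz":0.025,"ax":0,"ay":0,"az":0},{"tx":-0.5,"ty":0,"tz":0,"ax":0,"ay":0,"az":0},{"tx":-0.5,"ty":0,"tz":0,"ax":0,"ay":0,"az":0},{"tx":-0.4,"ty":0,"tz":0,"ax":0,"ay":0,"az":0},{"tx":0,"ty":0,"tz":0,"ax":0,"ay":0,"az":0}]}}

```text
clock: 86.55
eef_pos: [476.1, 368.9, 117.9]
tcp_rot: [2.347, -1.569, 0.879]
contact_force: [-0.3, -0.9, -1.1]
opening: 0.675
grasp_force: 64.3
```

Emit:
{"op": "step_arm", "data": {"moves": [{"tx":-0.2,"ty":0,"tz":0,"ax":0,"ay":0,"az":0},{"tx":-0.2,"ty":0,"tz":0,"ax":0,"ay":0,"az":0},{"tx":-0.15,"ty":0,"tz":0,"ax":0,"ay":0,"az":0},{"tx":-0.1,"ty":0,"tz":0,"ax":0,"ay":0,"az":0},{"tx":0,"ty":0,"tz":0,"ax":0,"ay":0,"az":0}]}}

```text
clock: 87.18
eef_pos: [476.2, 369.1, 102.7]
tcp_rot: [2.821, -1.57, 0.404]
contact_force: [-0.1, 1.5, -0.3]
opening: 0.671
grasp_force: 64.3
```

Emit:
{"op": "step_arm", "data": {"moves": [{"tx":-0.04,"ty":0,"tz":0,"ax":0,"ay":0,"az":0},{"tx":-0.04,"ty":0,"tz":0,"ax":0,"ay":0,"az":0},{"tx":0,"ty":0,"tz":0,"ax":0,"ay":0,"az":0}]}}

```text
clock: 87.55
eef_pos: [476.2, 369.2, 101.4]
tcp_rot: [-0.286, -1.57, -2.772]
contact_force: [0.2, -0.3, 3.8]
opening: 0.671
grasp_force: 64.3
```

Floor contact. Releasing, then backing away and up.

Emit:
{"op": "step_arm", "data": {"moves": [{"tx":0,"ty":0,"tz":0,"ax":0,"ay":0,"az":0},{"tx":0,"ty":0,"tz":0,"ax":0,"ay":0,"az":0},{"tx":0,"ty":0,"tz":0,"ax":0,"ay":0,"az":0},{"tx":0,"ty":0,"tz":-0.3,"ax":0,"ay":0,"az":0},{"tx":0,"ty":0,"tz":-0.6,"ax":0,"ay":0,"az":0}], "gripper": 1}}

```text
clock: 88.18
eef_pos: [453.3, 366.8, 100.9]
tcp_rot: [-2.756, -1.57, -0.302]
contact_force: [0.1, 0.8, -0.0]
opening: 0.998
grasp_force: 0.0
```

Emit:
{"op": "step_arm", "data": {"moves": [{"tx":0.3,"ty":0,"tz":-0.8,"ax":0,"ay":0,"az":0},{"tx":0.7,"ty":0,"tz":-0.4,"ax":0,"ay":0,"az":0},{"tx":0.9,"ty":0,"tz":0,"ax":0,"ay":0,"az":0},{"tx":0.9,"ty":0,"tz":0,"ax":0,"ay":0,"az":0},{"tx":0.9,"ty":0,"tz":0,"ax":0,"ay":0,"az":0}]}}

```text
clock: 88.8
eef_pos: [422.9, 364.7, 193.8]
tcp_rot: [2.567, -1.57, 0.66]
contact_force: [-0.2, 0.0, -0.0]
opening: 1.004
grasp_force: 0.0
```

Emit:
{"op": "step_arm", "data": {"moves": [{"tx":0.9,"ty":0,"tz":0,"ax":0,"ay":0,"az":0},{"tx":0.9,"ty":0,"tz":0,"ax":0,"ay":0,"az":0},{"tx":0.9,"ty":0,"tz":0,"ax":0,"ay":0,"az":0},{"tx":0.9,"ty":0,"tz":0,"ax":0,"ay":0,"az":0},{"tx":0,"ty":0,"tz":0,"ax":0,"ay":0,"az":0}]}}

```text
clock: 89.42
eef_pos: [423.2, 364.7, 284.5]
tcp_rot: [-1.557, -1.568, -1.5]
contact_force: [-0.1, 0.1, -0.2]
opening: 0.998
grasp_force: 0.0
```

Run:
```python
from h import *
im,d,K,T=grab('side'); im2,d2,K2,T2=grab('top')
a=cv2.resize(im[60:300,120:440],(480,360),interpolation=cv2.INTER_CUBIC); b=cv2.resize(im2[110:290,90:240],(300,360),interpolation=cv2.INTER_CUBIC)
cv2.imwrite('pics/end.png',np.hstack([a,b])[:,:,::-1])
P=cloud(d,K,T); an=np.radians(4.8); Q=P[...,:2]-[498.7,371.2]; s=Q@[np.cos(an),np.sin(an)]; o=Q@[-np.sin(an),np.cos(an)]
for c in(0,60):
    m=(P[...,2]>60)&(P[...,2]<130)&(abs(s-c)<16)&(abs(o)<45); print(c,m.sum(),'s',np.percentile(s[m],[2,50,98]).round(1),'z',np.percentile(P[...,2][m],99).round(1))
z=r.sense(); print(z['clock'],z['eef_pos'],z['contact_force'])
```

```text
0 19 s [-6.4 -5.9 -5.1] z 103.9
60 167 s [53.3 55.  65.8] z 120.0
89.525 [423.37817885 364.70068677 282.98005738] [-0.39470632 -0.07110435  0.57772624]
```

View pics/end.png

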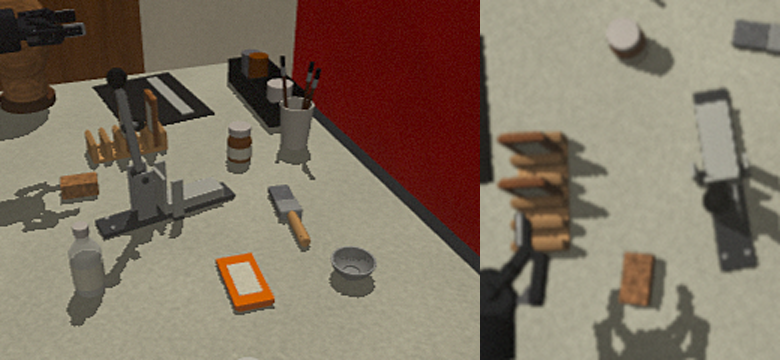

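Both plaques stand upright, in the far slot and the middle slot. In the top crop they are at (530,145) and (530,190). The clamp is back, the nest is empty and the bystanders haven't been touched.

```bash
python3 -c "
from h import *
print(workorder.sign_off())"
```

```text
the job is handed in; nothing more can be done
None
```

I pressed both plaques in the nest, with the clamp holding them on its own for about 9 s, then swung it fully back and stood each plaque on its short end in its own rack slot (slots three apart, 2 and an end slot). The job is handed in at about 90 s; no result came back.

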